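# Load and start the sample vibrating table

### The job

The sample jars on the desk are to be packed down on the vibrating table, and small things left lying about would walk off when it runs: stand every jar upright on the table's rubber deck inside the rail, put each eraser, binder clip, glue stick and date stamp that lies about into the dark desk tray, and slide the spatula blade first, as far as it goes, into the slot of its white holder so that its handle lies on the two rests. Only when all this is done start the table: lift the collar of its lever-lock switch, swing the lever over from OFF (towards the robot) to RUN (away from it) and let the collar drop home. Leave the green source case and the survey meter where they stand.

Things in the scene. Friction and masses are not known exactly. Their poses are not given: they have to be found in the camera images.
- vib_table: the vibrating table, a fixed low grey machine 170 (x) x 270 (y) x 60 mm with a flat railed deck on its +y (left) part and a grey control head 78 mm wide and 70 mm high, which carries the switch, at its -y (right) end. Origin: centre of its underside; x points away from the robot, y left at yaw 0
- deck (a point): centre of the black rubber mat on the deck, on its upper face, 60 mm above the desk; axes as the table's. A round steel rail (7 mm thick, its top 15.5 mm above the mat) runs round it: the clear space inside is 151 (x) x 145 (y) mm, enough for four jars two by two at 80 mm in x and 72 mm in y
- toggle_lever (a joint): angle of the switch lever about the table's y axis through toggle_pivot: 0 = OFF, leaning 0.349 rad from vertical towards the table's -x (the robot); 0.698 = RUN, leaning as far to +x. A pin under the collar stands in a notch at either end: the lever is locked (0.02 rad of play) unless the collar is held up 9 mm or more along the lever while it crosses. Friction 0.04 N m, no spring
- toggle_collar (a joint): lift of the collar along the lever, 0 (home, pin in a notch) to 0.012 m (stop). A spring pulls it home with 3 N at 0 and 6 N at the stop; let go at RUN, within 0.07 rad of the end, it drops into the far notch by itself
- toggle_pivot (a point): the lever's pivot, inside the control head, 40 mm above the desk; axes as the table's
- collar_grip (a point): middle of the switch's collar, a knurled aluminium cylinder, 26 mm diameter, 26 mm long, round the lever; 67 mm from the pivot at home; z = along the lever, outwards. An 18 mm ball on a thin stem stands over it. Grip from above, fingers on its +y and -y sides, tips at most 17 mm below its middle: it turns between the pads as the lever swings, so the gripper may stay vertical
- lever_tip (a point): top of the black ball at the end of the lever, 117 mm from the pivot
- spatula_holder: fixed white plastic holder 46 (x) x 226 (y) x 56 mm; origin: centre of its underside; +y is the way the blade slides in. The guard block with the slot is at its +y end; the handle lies on a front rest at y = -24.5 mm (13 mm along y, top at 34 mm, cheeks up to 44 mm, 26 mm apart) and on a plain post at y = -103.5 mm, only 12 mm wide (x), top at 34 mm; between them a 6 mm base
- slot_mouth (a point): middle of the slot's mouth, 42.5 mm from the holder's origin in +y, 41 mm above the desk; axes as the holder's. The slot is level, 20 mm wide (x), 7 mm high, 66 mm deep, closed at its end, with lips that flare out 10 mm before the mouth. With the handle on the rests the blade lies at its mid height; slide it in with the handle 1 to 2 mm over the rests, then let go
- desk_tray: fixed dark open desk tray 150 (x) x 200 (y) x 35 mm, walls 3.5 mm; origin: centre of its underside. Tray and holder stand to the left, one nearer to the robot and one farther, which is which differs
- tray_floor (a point): centre of the tray's inner floor, 3.5 mm above the desk
- spatula: palette knife, 212 mm, lying flat on its handle; origin: middle of its length, underside of the handle; y along it to the blade's tip. Wooden handle 16 mm wide, 14 mm high, from y = -106 to -11 mm, bolster to -1 mm, blade 14 mm wide, 2 mm thick, 6 to 8 mm above the handle's underside, to y = +106. 40 g, balance about y = -42 mm
- spatula_tip (a point): middle of the blade's tip: spatula y = +106, z = 7 mm
- source_box: bystander: closed dark green check-source case 75 (x) x 150 (y) x 38 mm, loose; origin under its centre. Right behind it, 0.75 m and more ahead of the robot, stands a tall computer tower: swing past it with the arm drawn in
- survey_meter: bystander: yellow hand survey meter 163 x 66 x 67 mm, loose; origin under it
- jar_a: closed sample jar, 60 ml, with ribbed white screw cap: body 48 mm, cap 52 mm diameter (top 13 mm), 55 mm tall; origin: centre of its underside. 50 to 110 g. May be absent
- jar_b: closed sample jar, 60 ml, with ribbed white screw cap: body 48 mm, cap 52 mm diameter (top 13 mm), 55 mm tall; origin: centre of its underside. 50 to 110 g. May be absent
- jar_c: closed sample jar, 60 ml, with ribbed white screw cap: body 48 mm, cap 52 mm diameter (top 13 mm), 55 mm tall; origin: centre of its underside. 50 to 110 g. May be absent
- jar_d: closed sample jar, 60 ml, with ribbed white screw cap: body 48 mm, cap 52 mm diameter (top 13 mm), 55 mm tall; origin: centre of its underside. 50 to 110 g. May be absent
- eraser: worn eraser in a sleeve, 23 (x) x 50 (y) x 12 mm, lying flat; origin under its centre. May be absent
- binder_clip: black binder clip: body 24 (x) x 32 (y) x 17 mm, its thin wire loops reach up to 41 mm (give way to the fingers); origin under its centre. Grip the body. May be absent
- glue_stick: glue stick standing on end, 26 mm diameter, 87 mm tall; origin under its centre. In the tray it may stand or lie. May be absent
- date_stamp: date stamp standing upright: body 26 (x) x 52 (y) x 46 mm, above it a round 24 mm knob up to 80 mm; origin under its centre. In the tray it may stand or lie. May be absent
There are look-alikes about, which are no part of the job. What is shaped like the jar_b but blue, purple or yellow is not meant.

How it is judged:
On the way, in this order (a step that is already met when the one before it is completed fails the run):
1. every jar stands on the deck, every loose piece of stationery lies in the desk tray and the spatula is in its holder, with the switch still at OFF (x of jar_a in the frame of deck between -0.06 and 0.06 m and y of jar_a in the frame of deck between -0.06 and 0.06 m and z of jar_a in the frame of deck between -0.006 and 0.012 m and angle between each of jar_a, jar_b, jar_c, jar_d's own z axis and vertical below 0.2 rad and x of jar_b in the frame of deck between -0.06 and 0.06 m and y of jar_b in the frame of deck between -0.06 and 0.06 m and z of jar_b in the frame of deck between -0.006 and 0.012 m and x of jar_c in the frame of deck between -0.06 and 0.06 m and y of jar_c in the frame of deck between -0.06 and 0.06 m and z of jar_c in the frame of deck between -0.006 and 0.012 m and x of jar_d in the frame of deck between -0.06 and 0.06 m and y of jar_d in the frame of deck between -0.06 and 0.06 m and z of jar_d in the frame of deck between -0.006 and 0.012 m and x of eraser in the frame of tray_floor between -0.075 and 0.075 m and y of eraser in the frame of tray_floor between -0.1 and 0.1 m and z of eraser in the frame of tray_floor between -0.01 and 0.06 m and x of binder_clip in the frame of tray_floor between -0.075 and 0.075 m and y of binder_clip in the frame of tray_floor between -0.1 and 0.1 m and z of binder_clip in the frame of tray_floor between -0.01 and 0.06 m and x of glue_stick in the frame of tray_floor between -0.075 and 0.075 m and y of glue_stick in the frame of tray_floor between -0.1 and 0.1 m and z of glue_stick in the frame of tray_floor between -0.01 and 0.06 m and x of date_stamp in the frame of tray_floor between -0.075 and 0.075 m and y of date_stamp in the frame of tray_floor between -0.1 and 0.1 m and z of date_stamp in the frame of tray_floor between -0.01 and 0.06 m and x of spatula_tip in the frame of slot_mouth between -0.012 and 0.012 m and y of spatula_tip in the frame of slot_mouth between 0.04 and 0.072 m and z of spatula_tip in the frame of slot_mouth between -0.006 and 0.006 m and angle between the y axis of spatula and the y axis of spatula_holder, either way round below 0.12 rad and angle between spatula's own z axis and vertical below 0.15 rad and linear speed of each of jar_a, jar_b, jar_c, jar_d, eraser, binder_clip, glue_stick, date_stamp, spatula below 0.03 m/s and value of joint toggle_lever below 0.1 rad), for 0.2 s.
2. the switch is thrown to RUN and its collar has dropped home (value of joint toggle_lever above 0.64 rad and value of joint toggle_collar below 0.003 m), for 0.2 s.
At the end, for the whole second after the job is handed in: All jars upright (0.2 rad) on the deck, centres within 60 mm of its middle in x and y; all stationery in the tray; spatula tip 40 mm or more past the slot mouth, in line within 0.12 rad, flat; lever at RUN (over 0.64 rad), collar home (under 3 mm) (all of step 2 and x of jar_a in the frame of deck between -0.06 and 0.06 m and y of jar_a in the frame of deck between -0.06 and 0.06 m and z of jar_a in the frame of deck between -0.006 and 0.012 m and angle between each of jar_a, jar_b, jar_c, jar_d's own z axis and vertical below 0.2 rad and x of jar_b in the frame of deck between -0.06 and 0.06 m and y of jar_b in the frame of deck between -0.06 and 0.06 m and z of jar_b in the frame of deck between -0.006 and 0.012 m and x of jar_c in the frame of deck between -0.06 and 0.06 m and y of jar_c in the frame of deck between -0.06 and 0.06 m and z of jar_c in the frame of deck between -0.006 and 0.012 m and x of jar_d in the frame of deck between -0.06 and 0.06 m and y of jar_d in the frame of deck between -0.06 and 0.06 m and z of jar_d in the frame of deck between -0.006 and 0.012 m and x of eraser in the frame of tray_floor between -0.075 and 0.075 m and y of eraser in the frame of tray_floor between -0.1 and 0.1 m and z of eraser in the frame of tray_floor between -0.01 and 0.06 m and x of binder_clip in the frame of tray_floor between -0.075 and 0.075 m and y of binder_clip in the frame of tray_floor between -0.1 and 0.1 m and z of binder_clip in the frame of tray_floor between -0.01 and 0.06 m and x of glue_stick in the frame of tray_floor between -0.075 and 0.075 m and y of glue_stick in the frame of tray_floor between -0.1 and 0.1 m and z of glue_stick in the frame of tray_floor between -0.01 and 0.06 m and x of date_stamp in the frame of tray_floor between -0.075 and 0.075 m and y of date_stamp in the frame of tray_floor between -0.1 and 0.1 m and z of date_stamp in the frame of tray_floor between -0.01 and 0.06 m and x of spatula_tip in the frame of slot_mouth between -0.012 and 0.012 m and y of spatula_tip in the frame of slot_mouth between 0.04 and 0.072 m and z of spatula_tip in the frame of slot_mouth between -0.006 and 0.006 m and angle between the y axis of spatula and the y axis of spatula_holder, either way round below 0.12 rad and angle between spatula's own z axis and vertical below 0.15 rad); the robot touches nothing.
It fails at once if the green source case or the survey meter is moved by more than 30 mm or tipped (distance of any of source_box, survey_meter from where it was at the start of the episode above 0.03 m or angle between any of source_box, survey_meter's own z axis and vertical above 0.3 rad).
Of jar_a, jar_b, jar_c, jar_d only 3 to 4 are there at a start; the rules pass over those that are not, and their reading is None.
Of eraser, binder_clip, glue_stick, date_stamp only 2 to 3 are there at a start; the rules pass over those that are not, and their reading is None.
At some moment in a run one of jar_a, jar_b, jar_c, jar_d, eraser, binder_clip may be knocked a few centimetres aside while the robot is not near it.
Once in a run the grip may slacken for a moment while it holds something.
It also fails if it takes over 210 s, if anything falls off the work surface, if the arm or the gripper's body presses on something with over 40 N, if the wrist force passes 120 N, or if a joint passes its speed limit or range.

### The arm

A 6-joint arm with a two-finger parallel gripper is mounted at the origin on a cart in front of the work surface, level with it; the furniture and walls round the work are solid. World frame = base frame: x ahead of the robot, y to its left, z up, the work surface at z = 0. Lengths are in m, angles in rad, forces in N, time in s.
With the tool pointing down it reaches from about 0.35 to 0.975 m from the base axis. Payload 4.9 kg.
Tool frame: the origin (TCP) lies at the very end of the fingers, on their centre line; the grasp point (between the pads) lies 19 mm behind it (ctrl.grasp_offset is the distance from the TCP to the grasp point, in m); z points along the fingers, y is the line along which they close (so a half turn about z gives the same grasp; the last joint's range is limited). The gripper opens to 85 mm and grips with 20 to 120 N. Pads are 22 mm wide; open, the fingers measure 114 mm over their backs; the gripper's body (76 mm by 85 mm) begins 54 mm behind the grasp point. The pads swing forward as they close: fully open they stand 13 mm farther back than shut.
Start: joints at [0.999, 0.053, 1.613, -0, 1.476, -0.119], TCP at [0.273, 0.562, 0.231] pointing down, gripper open.
Joint ranges: [-3.01, 3.01], [-1.01, 2.22], [0.06, 2.58], [-1.02, 4.17], [0.09, 2.62], [-3.14, 3.14]. Speed limits (rad/s): [2.57, 2.57, 3.14, 3.14, 3.14, 3.14].

### API

Orientations are given as a rotation vector (axis times angle).
In Python, from station import ctrl, optics gives the robot as it stands.
- The arm moves only by the shell command python3 -m handwheel 'ROWS' [OPENING] [FORCE]. ROWS is JSON, a list of rows, each an object of numbers: "tx", "ty", "tz": the shift along the tool's x, y, z in mm; "roll": the turn about the tool's z in rad. A call has 1 to 12 rows; each row shifts and turns the commanded pose from where the row before left it, along the tool's axes as they then stand; what a row does not reach is not made up. A row lasts 1/12 s, in which the tool goes at most 41.7 mm and 7.16 degrees, less where a joint would pass 70% of its speed; a pose out of reach is approached as far as the arm can. A call with a gripper value outside its range is refused whole. OPENING is the finger opening in mm, from 0 to 85.4, set as the call begins (- or left out, the last holds). The fingers move at their own pace and stop on an object; FORCE is the grip in N (left out, the last holds). Time passes only in rows, so rows that do not move let the fingers close. It gives the time, the measured TCP pose, the force, the opening and the grip force at its end, in the units of the state.
- ctrl.get_obs(): the state, without advancing time (a new reading comes with each control period).
- optics.get_image(name): name is "side" or "top"; returns (picture, depth): 384x512x3 uint8, red, green, blue; 384x512 float32, m along the optical axis (not along the pixel's ray), 0 where there is no reading.
- optics.camera_params(name): a dict with "mtx" (3x3 intrinsics, pixels), "extrinsics" (4x4, takes a point from camera to world coordinates). Camera axes: x right, y down, z forward; pixel columns grow to the right and rows downward; lengths in m; the calibration is good to about 2 mm. A picture is of the moment at which its call begins. camera_params takes no time and is no camera call.
- ctrl.finish_job(): hands the job in; it is judged then, once.
The state is a dict: "t": time; "q": joint angles; "dq": joint speeds; "effort": joint torques, N m; "tool_pos": TCP position; "tool_rot": TCP orientation; "contact_force": force on the tool from outside, world axes, zero at the start; "wrist_torque": the same for the moment, N m; "opening": finger opening in m; "grip_force": force on a finger pad.
Only numpy, scipy, OpenCV 4.12 (cv2) and the standard library are available. Lean on these libraries where they do the work, as an engineer would, in place of code of your own. Each camera call takes 0.05 s, during which the arm holds its last target. There are 200 camera calls.

## Working session

There is one attempt and no reset: what is moved stays moved. The work goes in short steps, Python scripts to look and compute and a shell command to move; the robot and the scene stay as the last step left them, time stands still between calls to the robot, and variables do not carry over. Pictures are saved under pics/ and viewed, at most 14 in all, crops included, and the job is handed in when it is done.

```bash
mkdir -p pics; ls
cat > h.py <<'E'
import numpy as np,cv2
from station import ctrl,optics
def snap(n,f=None):
    im,d=optics.get_image(n)
    if f: cv2.imwrite('pics/'+f,im[:,:,::-1])
    p=optics.camera_params(n);K=np.array(p['mtx']);E=np.array(p['extrinsics'])
    v,u=np.mgrid[:384,:512]
    P=np.stack([(u-K[0,2])/K[0,0]*d,(v-K[1,2])/K[1,1]*d,d],-1)@E[:3,:3].T+E[:3,3]
    P[d==0]=np.nan
    return im,P
E
python3 - <<'E'
from h import *
for n in('top','side'):
    im,P=snap(n,n+'0.png');np.savez(n+'0.npz',im=im,P=P)
    print(n,optics.camera_params(n)['extrinsics'],optics.camera_params(n)['mtx'])
print(ctrl.get_obs())
E
```

```text
pics
top [[-1.10060589e-03 -9.97506460e-01  7.05666467e-02  4.57215225e-01]
 [-9.99693480e-01  2.84287315e-03  2.45939956e-02 -4.08552540e-03]
 [-2.47332815e-02 -7.05179483e-02 -9.97203833e-01  1.16040111e+00]
 [ 0.00000000e+00  0.00000000e+00  0.00000000e+00  1.00000000e+00]] [[368.68308326   0.         257.10057865]
 [  0.         368.68308326 188.85674801]
 [  0.           0.           1.        ]]
side [[ 0.87463504 -0.30649313  0.3756002   0.0571058 ]
 [-0.48454017 -0.52822611  0.697279   -0.8955948 ]
 [-0.01530939 -0.79185803 -0.6105133   0.92092789]
 [ 0.          0.          0.          1.        ]] [[440.39126479   0.         259.710332  ]
 [  0.         440.39126479 189.96757724]
 [  0.           0.           1.        ]]
{'t': 0.1, 'q': array([ 9.98975573e-01,  5.33321936e-02,  1.61416578e+00,  1.39200284e-05,
        1.47600517e+00, -1.18981707e-01]), 'dq': array([-3.19023442e-05, -1.30871952e-03, -3.80225531e-03, -7.82102759e-04,
        4.42200016e-04, -3.06720284e-04]), 'effort': array([-1.18002749e-04, -3.94899380e+01, -3.71364856e+01, -1.47108240e-04,
        3.91133130e-03,  2.35613939e-06]), 'tool_pos': array([0.27312605, 0.56153069, 0.23015489]), 'tool_rot': array([-7.05109374e-01, -3.06076323e+00,  2.81578890e-03]), 'contact_force': array([-0.23135592, -0.37450082,  0.10547897]), 'wrist_torque': array([-0.03617629, -0.01754245, -0.02778468]), 'grip_force': 0.0, 'opening': 0.08520282245481192}
```

View pics/top0.png

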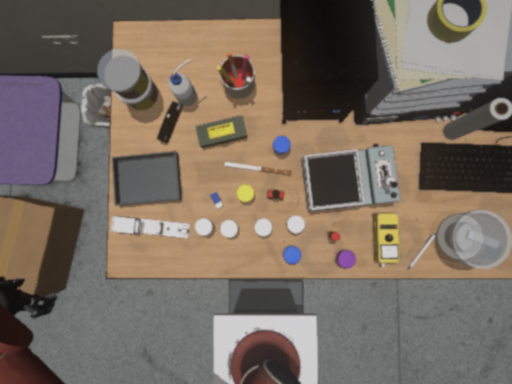

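View pics/side0.png

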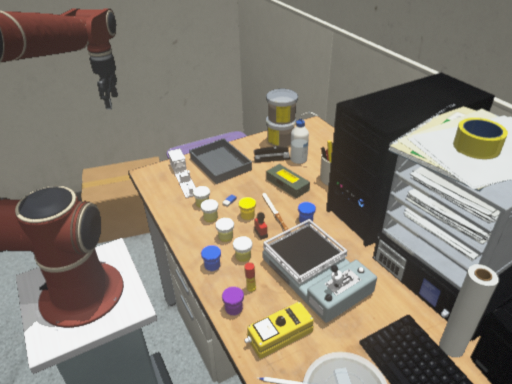

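The top picture shows four white-capped jars at (204,227), (230,229), (263,227) and (296,225). The blue (282,145) and (292,255), yellow (245,194) and purple (346,259) ones are look-alikes. I take (217,200) for the eraser, (276,195) for the date stamp and (334,237) for the glue stick. The spatula is at (258,169), the tray at (147,179), the holder at (150,228) and the table at (350,178). I'll confirm these in an enlarged crop.

Run:
```python
from h import *
z=np.load('top0.npz');im,P=z['im'],z['P']
c=im[110:275,105:405];cv2.imwrite('pics/crop.png',cv2.resize(c,(800,440),interpolation=cv2.INTER_CUBIC)[:,:,::-1])
# height blobs
H=P[...,2];m=((H>0.006)&(H<0.3)).astype('uint8');m[:110]=0;m[275:]=0;m[:,:105]=0;m[:,405:]=0
n,L,S,C=cv2.connectedComponentsWithStats(m)
for i in range(1,n):
    if S[i,4]<25: continue
    M=L==i;top=np.nanmax(H[M]);Q=P[M]
    T=Q[Q[:,2]>np.percentile(Q[:,2],90)-.006] 
    r=cv2.minAreaRect((Q[:,:2]*1000).astype('float32'))
    print(np.round(C[i]),S[i,4],'ztop %.3f'%top,'rect',np.round(r[0]),np.round(r[1]),round(r[2]),'topmean',np.round(T.mean(0)*1000),len(T),im[M].mean(0).astype(int))
```

```text
[168. 125.] 417 ztop 0.055 rect [743. 301.] [ 29. 113.] 70 topmean [738. 306.  49.] 185 [54 45 37]
[346. 116.] 1389 ztop 0.165 rect [ 764. -244.] [380.  50.] 89 topmean [ 747. -225.  137.] 279 [58 52 47]
[221. 131.] 1115 ztop 0.043 rect [719. 135.] [ 75. 150.] 12 topmean [719. 134.  38.] 966 [119 115  74]
[282. 144.] 258 ztop 0.060 rect [673. -51.] [53. 51.] 0 topmean [672. -52.  54.] 230 [ 82 107 184]
[351. 178.] 5259 ztop 0.153 rect [ 575. -256.] [184. 270.] 6 topmean [ 572. -307.   75.] 1681 [105 103 100]
[143. 176.] 746 ztop 0.043 rect [573. 369.] [153. 203.] 5 topmean [573. 370.  37.] 399 [78 73 68]
[261. 168.] 229 ztop 0.018 rect [606.  22.] [209.  15.] 81 topmean [600. -14.  13.] 153 [168 144 124]
[245. 192.] 251 ztop 0.060 rect [525.  58.] [52. 52.] 90 topmean [525.  58.  55.] 228 [204 198  92]
[276. 194.] 145 ztop 0.081 rect [522. -34.] [49. 25.] 85 topmean [522. -33.  77.] 43 [118  65  53]
[217. 199.] 110 ztop 0.017 rect [505. 151.] [48. 22.] 26 topmean [506. 151.  11.] 105 [122 127 156]
[386. 237.] 1304 ztop 0.068 rect [ 385. -366.] [162.  67.] 0 topmean [ 388. -366.   53.
[... 323 characters left out ...]
. 228.] 254 ztop 0.059 rect [419. 107.] [51. 53.] 44 topmean [419. 107.  55.] 239 [203 199 196]
[263. 226.] 254 ztop 0.059 rect [423.   4.] [51. 51.] 0 topmean [423.   4.  54.] 244 [205 200 198]
[157. 227.] 171 ztop 0.049 rect [420. 339.] [88. 44.] 90 topmean [419. 325.  38.] 46 [184 180 179]
[180. 229.] 138 ztop 0.036 rect [412. 273.] [71. 44.] 81 topmean [410. 247.  33.] 20 [194 190 188]
[334. 235.] 94 ztop 0.090 rect [ 398. -204.] [24. 24.] 27 topmean [ 398. -205.   86.] 60 [150  75  61]
[292. 254.] 267 ztop 0.060 rect [341. -81.] [52. 52.] 30 topmean [341. -81.  55.] 245 [ 86 112 187]
[346. 258.] 282 ztop 0.060 rect [ 329. -242.] [53. 50.] 88 topmean [ 329. -242.   55.] 245 [133  80 150]
```

View pics/crop.png

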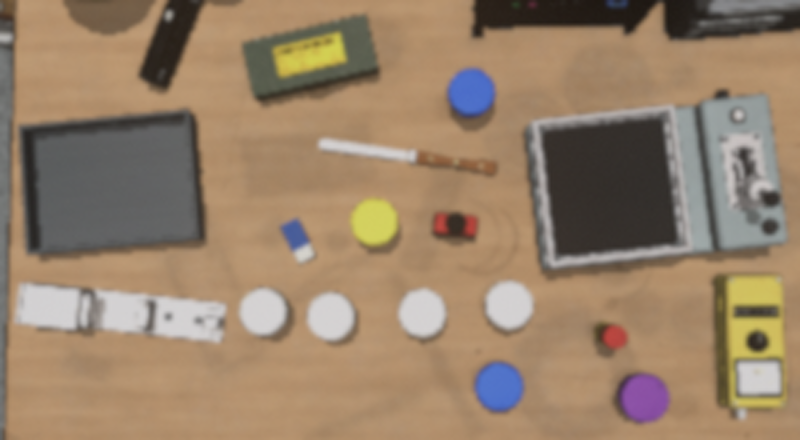

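The enlarged crop confirms the choice. There are four white-capped jars, a red-and-black date stamp at crop (455,225), a blue/white eraser at (297,240) and a red glue stick at (614,337). There is no binder clip: the black thing at the top left is 113 mm long, so it is not one. Next I fit the fixtures.

Run:
```python
from h import *
z=np.load('top0.npz');im,P=z['im'],z['P'];H=P[...,2]
def rect(M,s):
    Q=(P[M][:,:2]*1000).astype('float32');r=cv2.minAreaRect(Q);print(s,M.sum(),np.round(r[0],1),np.round(r[1],1),round(r[2],1))
    return Q
B=lambda x0,x1,y0,y1:(P[...,0]>x0)&(P[...,0]<x1)&(P[...,1]>y0)&(P[...,1]<y1)
reg=B(.46,.69,-.43,-.1)
print('mat z',np.median(H[B(.54,.6,-.24,-.18)]))
g=im.astype(int).sum(-1)
M=reg&(g<150)&(H>.055)&(H<.067)&B(.46,.69,-.3,-.1)
n,L,S,C=cv2.connectedComponentsWithStats(cv2.morphologyEx(M.astype('uint8'),cv2.MORPH_OPEN,np.ones((3,3))))
rect(L==1+S[1:,4].argmax(),'mat')
M=reg&(H>.052)
Q=rect(M&(H<.085),'table')
hd=reg&(H>.066)&(H<.08)&B(.46,.69,-.43,-.3);rect(hd,'head')
lv=reg&(H>.085);print('lever pts');print(np.round(P[lv][np.argsort(-P[lv][:,2])][:40:2]*1000))
hm=B(.37,.47,.225,.49)&(H>.004)&(im.min(-1)>120);rect(hm,'holder')
for a,b in((.034+.012,.07),(.028,.042)):rect(hm&(H>a)&(H<b),'holder z%.3f'%a)
rect(B(.47,.68,.25,.5)&(H>.02)&(H<.05),'tray')
s=B(.55,.66,-.09,.14)&(H>.004)&(H<.03);rect(s,'spat');rect(s&(P[...,1]<0.01)&(H>.009),'handle');rect(s&(P[...,1]>0.035),'blade')
# side view check for lever
z=np.load('side0.npz');P=z['P'];H=P[...,2]
lv=B(.48,.67,-.42,-.3)&(H>.085)&(H<.17);p=P[lv]*1000
for a in range(85,165,10):
    k=p[(p[:,2]>=a)&(p[:,2]<a+10)]
    if len(k):print(a,len(k),np.round(k.mean(0)),np.round(k.min(0)),np.round(k.max(0)))
```

```text
mat z 0.05935678151883561
mat 1748 [ 562.6 -204.5] [133.9 128.2] 6.1
table 4481 [ 568.8 -258.6] [170.2 266.8] 6.2
head 1230 [ 578.6 -351.6] [169.   77.7] 6.4
lever pts
[[ 541. -360.  153.]
 [ 544. -352.  151.]
 [ 541. -352.  150.]
 [ 538. -355.  150.]
 [ 546. -361.  149.]
 [ 538. -358.  149.]
 [ 538. -348.  147.]
 [ 541. -351.  147.]
 [ 547. -351.  146.]
 [ 536. -359.  145.]
 [ 541. -349.  145.]
 [ 547. -357.  144.]
 [ 550. -355.  144.]
 [ 536. -357.  144.]
 [ 550. -358.  143.]
 [ 550. -353.  142.]
 [ 542. -348.  140.]
 [ 548. -352.  129.]
 [ 551. -353.  126.]
 [ 552. -351.  122.]]
holder 960 [420.1 351.1] [225.4  48.9] 83.7
holder z0.046 402 [426.9 390.8] [144.5  46. ] 84.8
holder z0.028 86 [418.3 342.6] [204.9  42.8] 80.7
tray 538 [573.3 368.8] [152.7 203.5] 4.9
spat 294 [606.1  25. ] [213.9 103.9] 89.9
handle 118 [623.3 -39.9] [92.3 67.3] 81.4
blade 113 [598.7  88.7] [97.6 88.8] 76.8
85 33 [ 571. -359.   89.] [ 546. -367.   85.] [ 588. -341.   95.]
95 20 [ 552. -364.  100.] [ 543. -369.   95.] [ 563. -356.  103.]
105 46 [ 548. -360.  111.] [ 539. -369.  105.] [ 566. -344.  115.]
115 44 [ 552. -360.  119.] [ 541. -368.  115.] [ 564. -347.  123.]
125 7 [ 544. -359.  128.] [ 542. -361.  126.] [ 550. -357.  132.]
135 13 [ 537. -362.  143.] [ 532. -365.  139.] [ 545. -356.  145.]
145 33 [ 539. -359.  150.] [ 532. -364.  146.] [ 547. -353.  155.]
```

Tool angle 0 (tool x = world y, tool y = world x, tool z = down) suits the jars. I turn to it and go over the first jar.

```bash
python3 -m handwheel '[{"roll":0.1242},{"roll":0.1242},{"roll":0.1242},{"roll":0.1242},{"roll":0.1242},{"roll":0.1242},{"roll":0.1242},{"roll":0.1242},{"roll":0.1242},{}]' 72 40
python3 -m handwheel '[{"tx":-37.8,"ty":15.1},{"tx":-37.8,"ty":15.1},{"tx":-37.8,"ty":15.1},{"tx":-37.8,"ty":15.1},{"tx":-37.8,"ty":15.1},{"tx":-37.8,"ty":15.1},{"tx":-37.8,"ty":15.1},{"tx":-37.8,"ty":15.1},{"tx":-37.8,"ty":15.1},{"tx":-37.8,"ty":15.1},{},{}]'
```

```text
$[0]: bad value
$[0]: bad value
```

```bash
python3 -m handwheel '[{"tx":0,"ty":0,"tz":0,"roll":0.1242}]' 72 40; python3 -m handwheel '[{"tx":0,"ty":0,"tz":0,"roll":0.124},{"tx":0,"ty":0,"tz":0,"roll":0.124}]'; python3 -m handwheel --help | head -30
```

```text
t: 0.18
tool_pos: [0.2732, 0.5616, 0.2304]
tool_rot: [-0.897, -3.01, 0.002]
contact_force: [-0.9, -0.2, -0.3]
opening: 0.0754
grip_force: 0.0
t: 0.35
tool_pos: [0.2732, 0.5617, 0.2305]
tool_rot: [-1.268, -2.874, 0.002]
contact_force: [-0.1, 0.3, -0.3]
opening: 0.0722
grip_force: 0.0invalid input: not JSON, or not a number
```

```bash
python3 -m handwheel '[{"tx":0,"ty":0,"tz":0,"roll":0.124},{"tx":0,"ty":0,"tz":0,"roll":0.124},{"tx":0,"ty":0,"tz":0,"roll":0.124},{"tx":0,"ty":0,"tz":0,"roll":0.124},{"tx":0,"ty":0,"tz":0,"roll":0.124},{"tx":0,"ty":0,"tz":0,"roll":0.124},{"tx":0,"ty":0,"tz":0,"roll":0}]'
python3 -m handwheel '[{"tx":-37.8,"ty":15.1,"tz":0,"roll":0},{"tx":-37.8,"ty":15.1,"tz":0,"roll":0},{"tx":-37.8,"ty":15.1,"tz":0,"roll":0},{"tx":-37.8,"ty":15.1,"tz":0,"roll":0},{"tx":-37.8,"ty":15.1,"tz":0,"roll":0},{"tx":-37.8,"ty":15.1,"tz":0,"roll":0},{"tx":-37.8,"ty":15.1,"tz":0,"roll":0},{"tx":-37.8,"ty":15.1,"tz":0,"roll":0},{"tx":-37.8,"ty":15.1,"tz":0,"roll":0},{"tx":-37.8,"ty":15.1,"tz":0,"roll":0},{"tx":0,"ty":0,"tz":0,"roll":0},{"tx":0,"ty":0,"tz":0,"roll":0}]'
```

```text
t: 0.93
tool_pos: [0.2732, 0.5617, 0.2306]
tool_rot: [2.221, 2.221, -0.002]
contact_force: [0.5, 0.5, 0.4]
opening: 0.0721
grip_force: 0.0
t: 1.93
tool_pos: [0.4256, 0.1825, 0.2311]
tool_rot: [-2.221, -2.221, 0.0]
contact_force: [0.0, -0.2, 0.5]
opening: 0.0725
grip_force: 0.0
```

```bash
python3 -m handwheel '[{"tx":1,"ty":-1,"tz":40,"roll":0},{"tx":0,"ty":0,"tz":40,"roll":0},{"tx":0,"ty":0,"tz":40,"roll":0},{"tx":0,"ty":0,"tz":40,"roll":0},{"tx":0,"ty":0,"tz":26,"roll":0},{"tx":0,"ty":0,"tz":20,"roll":0},{"tx":0,"ty":0,"tz":0,"roll":0},{"tx":0,"ty":0,"tz":0,"roll":0}]'
python3 -m handwheel '[{"tx":0,"ty":0,"tz":0,"roll":0},{"tx":0,"ty":0,"tz":0,"roll":0},{"tx":0,"ty":0,"tz":0,"roll":0},{"tx":0,"ty":0,"tz":0,"roll":0},{"tx":0,"ty":0,"tz":0,"roll":0},{"tx":0,"ty":0,"tz":0,"roll":0}]' 40 50
python3 -m handwheel '[{"tx":0,"ty":0,"tz":-25,"roll":0},{"tx":0,"ty":0,"tz":-35,"roll":0},{"tx":0,"ty":0,"tz":-35,"roll":0},{"tx":0,"ty":0,"tz":-35,"roll":0},{"tx":0,"ty":0,"tz":-20,"roll":0},{"tx":0,"ty":0,"tz":0,"roll":0}]'
```

```text
t: 2.6
tool_pos: [0.4226, 0.1861, 0.0243]
tool_rot: [-2.215, -2.226, 0.004]
contact_force: [-0.1, -0.4, 0.9]
opening: 0.0719
grip_force: 0.0
t: 3.1
tool_pos: [0.4261, 0.1862, 0.0279]
tool_rot: [2.218, 2.222, 0.007]
contact_force: [-1.2, 1.7, 7.1]
opening: 0.0498
grip_force: 52.3
t: 3.6
tool_pos: [0.4275, 0.1861, 0.1823]
tool_rot: [2.215, 2.219, 0.016]
contact_force: [-0.0, 0.8, 0.6]
opening: 0.05
grip_force: 52.2
```

```bash
python3 -m handwheel '[{"tx":-35.2,"ty":15,"tz":0,"roll":0},{"tx":-35.2,"ty":15,"tz":0,"roll":0},{"tx":-35.2,"ty":15,"tz":0,"roll":0},{"tx":-35.2,"ty":15,"tz":0,"roll":0},{"tx":-35.2,"ty":15,"tz":0,"roll":0},{"tx":-35.2,"ty":15,"tz":0,"roll":0},{"tx":-35.2,"ty":15,"tz":0,"roll":0},{"tx":-35.2,"ty":15,"tz":0,"roll":0},{"tx":-35.2,"ty":15,"tz":0,"roll":0},{"tx":-35.2,"ty":15,"tz":0,"roll":0},{"tx":-35.2,"ty":15,"tz":0,"roll":0},{"tx":-35.2,"ty":15,"tz":0,"roll":0}]'
python3 -m handwheel '[{"tx":0,"ty":0,"tz":0,"roll":0},{"tx":0,"ty":0,"tz":0,"roll":0},{"tx":0,"ty":0,"tz":0,"roll":0}]'
```

```text
t: 4.6
tool_pos: [0.6046, -0.2385, 0.1739]
tool_rot: [-2.219, -2.222, 0.001]
contact_force: [0.7, 0.2, 0.6]
opening: 0.0499
grip_force: 52.2
t: 4.85
tool_pos: [0.6041, -0.2363, 0.1741]
tool_rot: [-2.218, -2.221, 0.001]
contact_force: [-0.1, 1.0, -0.4]
opening: 0.0498
grip_force: 52.2
```

```bash
python3 -m handwheel '[{"tx":0,"ty":3.5,"tz":35,"roll":0},{"tx":0,"ty":0,"tz":30,"roll":0},{"tx":0,"ty":0,"tz":12,"roll":0},{"tx":0,"ty":0,"tz":6,"roll":0},{"tx":0,"ty":0,"tz":0,"roll":0},{"tx":0,"ty":0,"tz":0,"roll":0}]'
python3 -m handwheel '[{"tx":0,"ty":0,"tz":2,"roll":0},{"tx":0,"ty":0,"tz":2,"roll":0},{"tx":0,"ty":0,"tz":0,"roll":0}]'
```

```text
t: 5.35
tool_pos: [0.6089, -0.2365, 0.0937]
tool_rot: [2.217, 2.223, 0.001]
contact_force: [-0.7, -0.3, -1.2]
opening: 0.05
grip_force: 52.2
t: 5.6
tool_pos: [0.6089, -0.2371, 0.0895]
tool_rot: [2.218, 2.222, 0.001]
contact_force: [0.1, -0.5, 0.7]
opening: 0.0503
grip_force: 52.3
```

```bash
python3 -m handwheel '[{"tx":0,"ty":0,"tz":1.5,"roll":0},{"tx":0,"ty":0,"tz":1.5,"roll":0},{"tx":0,"ty":0,"tz":0,"roll":0}]'
python3 -m handwheel '[{"tx":0,"ty":0,"tz":0,"roll":0},{"tx":0,"ty":0,"tz":0,"roll":0},{"tx":0,"ty":0,"tz":0,"roll":0},{"tx":0,"ty":0,"tz":0,"roll":0}]' 64
python3 -m handwheel '[{"tx":0,"ty":0,"tz":-20,"roll":0},{"tx":0,"ty":0,"tz":-35,"roll":0},{"tx":0,"ty":0,"tz":-35,"roll":0},{"tx":0,"ty":0,"tz":0,"roll":0}]'
```

```text
t: 5.85
tool_pos: [0.609, -0.2373, 0.0879]
tool_rot: [2.218, 2.222, 0.0]
contact_force: [-4.3, 0.7, 8.5]
opening: 0.0502
grip_force: 52.8
t: 6.18
tool_pos: [0.6082, -0.2368, 0.085]
tool_rot: [-2.219, -2.223, 0.0]
contact_force: [0.9, 0.0, 0.1]
opening: 0.0638
grip_force: 0.0
t: 6.52
tool_pos: [0.6122, -0.2388, 0.1844]
tool_rot: [2.21, 2.214, 0.006]
contact_force: [1.0, -0.1, 2.2]
opening: 0.064
grip_force: 0.0
```

```bash
python3 -m handwheel '[{"tx":34.4,"ty":-18.9,"tz":0,"roll":0},{"tx":34.4,"ty":-18.9,"tz":0,"roll":0},{"tx":34.4,"ty":-18.9,"tz":0,"roll":0},{"tx":34.4,"ty":-18.9,"tz":0,"roll":0},{"tx":34.4,"ty":-18.9,"tz":0,"roll":0},{"tx":34.4,"ty":-18.9,"tz":0,"roll":0},{"tx":34.4,"ty":-18.9,"tz":0,"roll":0},{"tx":34.4,"ty":-18.9,"tz":0,"roll":0},{"tx":34.4,"ty":-18.9,"tz":0,"roll":0},{"tx":34.4,"ty":-18.9,"tz":0,"roll":0},{"tx":0,"ty":0,"tz":0,"roll":0},{"tx":0,"ty":0,"tz":0,"roll":0}]' 74
python3 - <<'E'
from h import *
z0=np.load('top0.npz')['P'];im,P=snap('top')
def chk(im,P):
  H=P[...,2]
  for nm,x,y,h in(('a',424,184,55),('b',419,107,55),('c',423,4,55),('d',432,-92,55),('FR',608,-237,115),('FL',600,-163,115),('NR',526,-246,115),('NL',518,-172,115),('stamp',522,-34,78),('glue',398,-205,87),('eraser',505,151,12)):
    M=(abs(P[...,0]*1000-x)<45)&(abs(P[...,1]*1000-y)<45)&(abs(H*1000-h)<7)
    if h==12:M&=abs(H*1000-h)<6
    if M.sum()>20:print(nm,M.sum(),np.round(P[M].mean(0)*1000),cv2.minAreaRect((P[M][:,:2]*1000).astype('float32'))[:2])
chk(im,P)
E
```

```text
t: 7.52
tool_pos: [0.4179, 0.1084, 0.1752]
tool_rot: [2.215, 2.228, 0.001]
contact_force: [-0.5, -0.2, -0.5]
opening: 0.074
grip_force: 0.0
c 250 [423.   5.  54.] ((422.7625427246094, 4.242208480834961), (50.90473175048828, 50.645416259765625))
d 255 [432. -92.  54.] ((436.52001953125, -105.77821350097656), (52.820220947265625, 79.88813781738281))
FR 282 [ 610. -238.  114.] ((609.8662109375, -238.48939514160156), (52.213924407958984, 52.2913818359375))
stamp 43 [522. -33.  77.] ((521.5938110351562, -33.01868438720703), (17.786901473999023, 17.964303970336914))
glue 65 [ 396. -204.   85.] ((396.4065246582031, -204.9037628173828), (23.165300369262695, 23.397106170654297))
eraser 80 [512. 153.  11.] ((510.1936950683594, 152.92391967773438), (36.51803970336914, 22.014415740966797))
```

```bash
python3 -m handwheel '[{"tx":-1,"ty":1,"tz":40,"roll":0},{"tx":0,"ty":0,"tz":40,"roll":0},{"tx":0,"ty":0,"tz":40,"roll":0},{"tx":0,"ty":0,"tz":20,"roll":0},{"tx":0,"ty":0,"tz":11,"roll":0},{"tx":0,"ty":0,"tz":0,"roll":0},{"tx":0,"ty":0,"tz":0,"roll":0}]'
python3 -m handwheel '[{"tx":0,"ty":0,"tz":0,"roll":0},{"tx":0,"ty":0,"tz":0,"roll":0},{"tx":0,"ty":0,"tz":0,"roll":0},{"tx":0,"ty":0,"tz":0,"roll":0},{"tx":0,"ty":0,"tz":0,"roll":0},{"tx":0,"ty":0,"tz":0,"roll":0}]' 40 50
python3 -m handwheel '[{"tx":0,"ty":0,"tz":-25,"roll":0},{"tx":0,"ty":0,"tz":-35,"roll":0},{"tx":0,"ty":0,"tz":-35,"roll":0},{"tx":0,"ty":0,"tz":-35,"roll":0},{"tx":0,"ty":0,"tz":-20,"roll":0},{"tx":0,"ty":0,"tz":0,"roll":0},{"tx":0,"ty":0,"tz":0,"roll":0}]'
```

```text
t: 8.15
tool_pos: [0.4206, 0.1052, 0.0248]
tool_rot: [2.221, 2.222, 0.0]
contact_force: [0.3, 0.6, 0.2]
opening: 0.074
grip_force: 0.0
t: 8.65
tool_pos: [0.4221, 0.1059, 0.027]
tool_rot: [2.217, 2.221, 0.006]
contact_force: [0.7, -1.1, 5.9]
opening: 0.0503
grip_force: 52.0
t: 9.23
tool_pos: [0.4208, 0.106, 0.1764]
tool_rot: [2.217, 2.222, 0.005]
contact_force: [0.2, 0.2, -1.2]
opening: 0.0502
grip_force: 52.2
```

```bash
python3 -m handwheel '[{"tx":-29.9,"ty":19.9,"tz":0,"roll":0},{"tx":-29.9,"ty":19.9,"tz":0,"roll":0},{"tx":-29.9,"ty":19.9,"tz":0,"roll":0},{"tx":-29.9,"ty":19.9,"tz":0,"roll":0},{"tx":-29.9,"ty":19.9,"tz":0,"roll":0},{"tx":-29.9,"ty":19.9,"tz":0,"roll":0},{"tx":-29.9,"ty":19.9,"tz":0,"roll":0},{"tx":-29.9,"ty":19.9,"tz":0,"roll":0},{"tx":-29.9,"ty":19.9,"tz":0,"roll":0},{"tx":0,"ty":0,"tz":0,"roll":0},{"tx":0,"ty":0,"tz":0,"roll":0}]'
python3 -m handwheel '[{"tx":0,"ty":0,"tz":35,"roll":0},{"tx":0,"ty":0,"tz":30,"roll":0},{"tx":0,"ty":0,"tz":12,"roll":0},{"tx":0,"ty":0,"tz":6,"roll":0},{"tx":0,"ty":0,"tz":0,"roll":0},{"tx":0,"ty":0,"tz":0,"roll":0}]'
```

```text
t: 10.15
tool_pos: [0.5985, -0.1638, 0.1712]
tool_rot: [-2.219, -2.218, 0.003]
contact_force: [0.2, 0.0, -0.7]
opening: 0.0503
grip_force: 52.4
t: 10.65
tool_pos: [0.5999, -0.1626, 0.0924]
tool_rot: [2.218, 2.223, 0.001]
contact_force: [-0.7, 0.5, -0.4]
opening: 0.0499
grip_force: 51.8
```

Then down to touch, release, up, and on to jar c at (423,4).

```bash
python3 -m handwheel '[{"tx":0,"ty":0,"tz":2,"roll":0},{"tx":0,"ty":0,"tz":2,"roll":0},{"tx":0,"ty":0,"tz":1.5,"roll":0},{"tx":0,"ty":0,"tz":0,"roll":0}]'
python3 -m handwheel '[{"tx":0,"ty":0,"tz":0,"roll":0},{"tx":0,"ty":0,"tz":0,"roll":0},{"tx":0,"ty":0,"tz":0,"roll":0},{"tx":0,"ty":0,"tz":0,"roll":0}]' 64
python3 -m handwheel '[{"tx":0,"ty":0,"tz":-20,"roll":0},{"tx":0,"ty":0,"tz":-35,"roll":0},{"tx":0,"ty":0,"tz":-35,"roll":0},{"tx":27.8,"ty":-29.5,"tz":0,"roll":0},{"tx":27.8,"ty":-29.5,"tz":0,"roll":0},{"tx":27.8,"ty":-29.5,"tz":0,"roll":0},{"tx":27.8,"ty":-29.5,"tz":0,"roll":0},{"tx":27.8,"ty":-29.5,"tz":0,"roll":0},{"tx":27.8,"ty":-29.5,"tz":0,"roll":0},{"tx":0,"ty":0,"tz":0,"roll":0},{"tx":0,"ty":0,"tz":0,"roll":0}]'
```

```text
t: 10.98
tool_pos: [0.6001, -0.1632, 0.0871]
tool_rot: [2.218, 2.222, 0.001]
contact_force: [-0.4, -0.1, 2.8]
opening: 0.0501
grip_force: 52.0
t: 11.32
tool_pos: [0.5992, -0.1629, 0.0857]
tool_rot: [-2.219, -2.223, 0.0]
contact_force: [0.4, 0.8, -0.1]
opening: 0.064
grip_force: 0.0
t: 12.23
tool_pos: [0.4209, 0.0046, 0.1756]
tool_rot: [2.216, 2.225, 0.001]
contact_force: [0.7, -0.4, -1.0]
opening: 0.064
grip_force: 0.0
```

```bash
python3 -m handwheel '[{"tx":0,"ty":1,"tz":40,"roll":0},{"tx":0,"ty":0,"tz":40,"roll":0},{"tx":0,"ty":0,"tz":40,"roll":0},{"tx":0,"ty":0,"tz":20,"roll":0},{"tx":0,"ty":0,"tz":11,"roll":0},{"tx":0,"ty":0,"tz":0,"roll":0},{"tx":0,"ty":0,"tz":0,"roll":0}]' 74
python3 -m handwheel '[{"tx":0,"ty":0,"tz":0,"roll":0},{"tx":0,"ty":0,"tz":0,"roll":0},{"tx":0,"ty":0,"tz":0,"roll":0},{"tx":0,"ty":0,"tz":0,"roll":0},{"tx":0,"ty":0,"tz":0,"roll":0},{"tx":0,"ty":0,"tz":0,"roll":0}]' 40 50
python3 -m handwheel '[{"tx":0,"ty":0,"tz":-25,"roll":0},{"tx":0,"ty":0,"tz":-35,"roll":0},{"tx":0,"ty":0,"tz":-35,"roll":0},{"tx":0,"ty":0,"tz":-35,"roll":0},{"tx":0,"ty":0,"tz":-20,"roll":0},{"tx":0,"ty":0,"tz":0,"roll":0},{"tx":0,"ty":0,"tz":0,"roll":0}]'
python3 -m handwheel '[{"tx":-35.7,"ty":14.9,"tz":0,"roll":0},{"tx":-35.7,"ty":14.9,"tz":0,"roll":0},{"tx":-35.7,"ty":14.9,"tz":0,"roll":0},{"tx":-35.7,"ty":14.9,"tz":0,"roll":0},{"tx":-35.7,"ty":14.9,"tz":0,"roll":0},{"tx":-35.7,"ty":14.9,"tz":0,"roll":0},{"tx":-35.7,"ty":14.9,"tz":0,"roll":0},{"tx":0,"ty":0,"tz":0,"roll":0},{"tx":0,"ty":0,"tz":0,"roll":0}]'
```

```text
t: 12.82
tool_pos: [0.4234, 0.003, 0.0245]
tool_rot: [-2.22, -2.222, 0.001]
contact_force: [0.2, 0.3, 0.1]
opening: 0.0738
grip_force: 0.0
t: 13.32
tool_pos: [0.4251, 0.0031, 0.0269]
tool_rot: [2.217, 2.221, 0.004]
contact_force: [0.2, -0.3, 5.7]
opening: 0.0498
grip_force: 52.2
t: 13.9
tool_pos: [0.4237, 0.0035, 0.1762]
tool_rot: [2.217, 2.222, 0.003]
contact_force: [0.1, -0.1, -1.7]
opening: 0.0502
grip_force: 52.1
t: 14.65
tool_pos: [0.5266, -0.247, 0.1714]
tool_rot: [-2.218, -2.217, 0.002]
contact_force: [-0.1, -0.1, -0.8]
opening: 0.05
grip_force: 52.2
```

```bash
python3 -m handwheel '[{"tx":0,"ty":-1,"tz":35,"roll":0},{"tx":0,"ty":0,"tz":30,"roll":0},{"tx":0,"ty":0,"tz":12,"roll":0},{"tx":0,"ty":0,"tz":6,"roll":0},{"tx":0,"ty":0,"tz":2,"roll":0},{"tx":0,"ty":0,"tz":2,"roll":0},{"tx":0,"ty":0,"tz":1.5,"roll":0},{"tx":0,"ty":0,"tz":0,"roll":0}]'
python3 -m handwheel '[{"tx":0,"ty":0,"tz":0,"roll":0},{"tx":0,"ty":0,"tz":0,"roll":0},{"tx":0,"ty":0,"tz":0,"roll":0},{"tx":0,"ty":0,"tz":0,"roll":0}]' 64
python3 -m handwheel '[{"tx":0,"ty":0,"tz":-20,"roll":0},{"tx":0,"ty":0,"tz":-35,"roll":0},{"tx":0,"ty":0,"tz":-35,"roll":0},{"tx":30.7,"ty":-18.6,"tz":0,"roll":0},{"tx":30.7,"ty":-18.6,"tz":0,"roll":0},{"tx":30.7,"ty":-18.6,"tz":0,"roll":0},{"tx":30.7,"ty":-18.6,"tz":0,"roll":0},{"tx":30.7,"ty":-18.6,"tz":0,"roll":0},{"tx":0,"ty":0,"tz":0,"roll":0},{"tx":0,"ty":0,"tz":0,"roll":0},{"tx":0,"ty":0,"tz":0,"roll":0}]'
cat >> h.py <<'E'
def chk(im,P):
  H=P[...,2]
  for nm,x,y,h in(('d',432,-92,55),('FR',608,-237,115),('FL',600,-163,115),('NR',526,-246,115),('NL',518,-172,115),('stamp',522,-34,78),('glue',398,-205,87),('eraser',505,151,11)):
    M=(abs(P[...,0]*1000-x)<36)&(abs(P[...,1]*1000-y)<36)&(abs(H*1000-h)<6)
    if M.sum()>20:print(nm,M.sum(),np.round(P[M].mean(0)*1000),np.round(cv2.minAreaRect((P[M][:,:2]*1000).astype('float32'))[1]))
E
python3 -c "
from h import *
chk(*snap('top'))"
```

```text
t: 15.32
tool_pos: [0.5277, -0.2465, 0.0878]
tool_rot: [2.217, 2.222, 0.001]
contact_force: [-0.6, 0.1, -0.9]
opening: 0.05
grip_force: 52.2
t: 15.65
tool_pos: [0.527, -0.2464, 0.0869]
tool_rot: [2.219, 2.223, 0.0]
contact_force: [0.3, 0.6, -0.3]
opening: 0.0635
grip_force: 0.0
t: 16.57
tool_pos: [0.4339, -0.0931, 0.1769]
tool_rot: [2.218, 2.223, 0.0]
contact_force: [0.8, -0.2, 0.3]
opening: 0.064
grip_force: 0.0
FR 279 [ 610. -238.  114.] [52. 52.]
FL 277 [ 601. -160.  114.] [52. 53.]
NR 282 [ 528. -244.  114.] [51. 51.]
stamp 43 [522. -33.  77.] [18. 21.]
eraser 118 [505. 150.  11.] [66. 38.]
```

```bash
python3 -m handwheel '[{"tx":0.5,"ty":-1,"tz":40,"roll":0},{"tx":0,"ty":0,"tz":40,"roll":0},{"tx":0,"ty":0,"tz":40,"roll":0},{"tx":0,"ty":0,"tz":20,"roll":0},{"tx":0,"ty":0,"tz":12,"roll":0},{"tx":0,"ty":0,"tz":0,"roll":0},{"tx":0,"ty":0,"tz":0,"roll":0}]' 72
python3 -m handwheel '[{"tx":0,"ty":0,"tz":0,"roll":0},{"tx":0,"ty":0,"tz":0,"roll":0},{"tx":0,"ty":0,"tz":0,"roll":0},{"tx":0,"ty":0,"tz":0,"roll":0},{"tx":0,"ty":0,"tz":0,"roll":0},{"tx":0,"ty":0,"tz":0,"roll":0}]' 40 50
python3 -m handwheel '[{"tx":0,"ty":0,"tz":-25,"roll":0},{"tx":0,"ty":0,"tz":-35,"roll":0},{"tx":0,"ty":0,"tz":-35,"roll":0},{"tx":0,"ty":0,"tz":-35,"roll":0},{"tx":0,"ty":0,"tz":-20,"roll":0},{"tx":-26.3,"ty":28,"tz":0,"roll":0},{"tx":-26.3,"ty":28,"tz":0,"roll":0},{"tx":-26.3,"ty":28,"tz":0,"roll":0},{"tx":0,"ty":0,"tz":0,"roll":0},{"tx":0,"ty":0,"tz":0,"roll":0},{"tx":0,"ty":0,"tz":0,"roll":0}]'
```

```text
t: 17.2
tool_pos: [0.4326, -0.093, 0.0239]
tool_rot: [-2.22, -2.221, 0.001]
contact_force: [-0.5, 0.2, 0.5]
opening: 0.0719
grip_force: 0.0
t: 17.7
tool_pos: [0.4343, -0.0932, 0.0264]
tool_rot: [2.216, 2.22, 0.002]
contact_force: [0.2, -1.8, 6.0]
opening: 0.0499
grip_force: 52.2
t: 18.62
tool_pos: [0.516, -0.1706, 0.1736]
tool_rot: [-2.218, -2.222, 0.001]
contact_force: [0.1, 1.0, -1.5]
opening: 0.0501
grip_force: 52.3
```

```bash
python3 -m handwheel '[{"tx":-1,"ty":1,"tz":35,"roll":0},{"tx":0,"ty":0,"tz":30,"roll":0},{"tx":0,"ty":0,"tz":12,"roll":0},{"tx":0,"ty":0,"tz":6,"roll":0},{"tx":0,"ty":0,"tz":2,"roll":0},{"tx":0,"ty":0,"tz":2,"roll":0},{"tx":0,"ty":0,"tz":1.5,"roll":0},{"tx":0,"ty":0,"tz":0,"roll":0}]'
python3 -m handwheel '[{"tx":0,"ty":0,"tz":0,"roll":0},{"tx":0,"ty":0,"tz":0,"roll":0},{"tx":0,"ty":0,"tz":0,"roll":0},{"tx":0,"ty":0,"tz":0,"roll":0}]' 64
python3 -m handwheel '[{"tx":0,"ty":0,"tz":-20,"roll":0},{"tx":0,"ty":0,"tz":-35,"roll":0},{"tx":0,"ty":0,"tz":-35,"roll":0},{"tx":34.8,"ty":1,"tz":0,"roll":0},{"tx":34.8,"ty":1,"tz":0,"roll":0},{"tx":34.8,"ty":1,"tz":0,"roll":0},{"tx":34.8,"ty":1,"tz":0,"roll":0},{"tx":0,"ty":0,"tz":0,"roll":0},{"tx":0,"ty":0,"tz":0,"roll":0},{"tx":0,"ty":0,"tz":0,"roll":0}]' 
python3 -c "
from h import *
im,P=snap('top','t2.png');chk(im,P)
im,P=snap('side','s2.png')"
```

```text
t: 19.28
tool_pos: [0.5185, -0.1724, 0.0873]
tool_rot: [2.218, 2.222, 0.001]
contact_force: [0.1, 0.7, -0.2]
opening: 0.0499
grip_force: 52.3
t: 19.62
tool_pos: [0.5179, -0.1722, 0.0863]
tool_rot: [2.219, 2.223, 0.0]
contact_force: [-0.4, -0.5, -0.2]
opening: 0.0641
grip_force: 0.0
t: 20.45
tool_pos: [0.5215, -0.0331, 0.1759]
tool_rot: [2.219, 2.224, -0.0]
contact_force: [0.1, -0.2, 0.0]
opening: 0.0643
grip_force: 0.0
FR 279 [ 610. -238.  114.] [52. 51.]
FL 264 [ 601. -162.  114.] [49. 51.]
NR 283 [ 528. -244.  114.] [51. 51.]
NL 283 [ 519. -171.  114.] [52. 51.]
glue 64 [ 396. -204.   86.] [23. 24.]
eraser 119 [505. 151.  11.] [66. 22.]
```

View pics/s2.png

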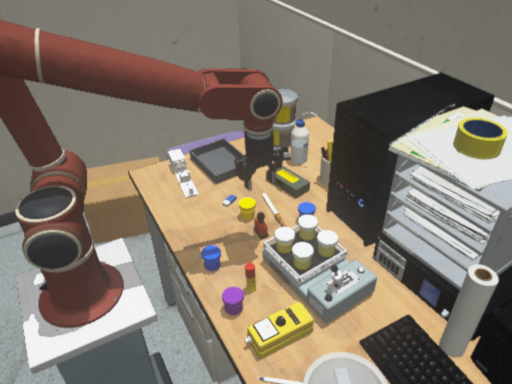

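The side view shows four jars upright inside the rail at about (300,240). The gripper is over the stamp at (261,225). I grip it by the body next.

```bash
python3 -m handwheel '[{"tx":0,"ty":0,"tz":40,"roll":0},{"tx":0,"ty":0,"tz":40,"roll":0},{"tx":0,"ty":0,"tz":40,"roll":0},{"tx":0,"ty":0,"tz":20,"roll":0},{"tx":0,"ty":0,"tz":14,"roll":0},{"tx":0,"ty":0,"tz":0,"roll":0},{"tx":0,"ty":0,"tz":0,"roll":0}]' 60
python3 -m handwheel '[{"tx":0,"ty":0,"tz":0,"roll":0},{"tx":0,"ty":0,"tz":0,"roll":0},{"tx":0,"ty":0,"tz":0,"roll":0},{"tx":0,"ty":0,"tz":0,"roll":0},{"tx":0,"ty":0,"tz":0,"roll":0},{"tx":0,"ty":0,"tz":0,"roll":0}]' 12 40
python3 -m handwheel '[{"tx":0,"ty":0,"tz":-25,"roll":0},{"tx":0,"ty":0,"tz":-35,"roll":0},{"tx":0,"ty":0,"tz":-35,"roll":0},{"tx":0,"ty":0,"tz":-35,"roll":0},{"tx":0,"ty":0,"tz":-20,"roll":0},{"tx":0,"ty":0,"tz":0,"roll":0}]'
python3 -m handwheel '[{"tx":36.5,"ty":8.4,"tz":0,"roll":0},{"tx":36.5,"ty":8.4,"tz":0,"roll":0},{"tx":36.5,"ty":8.4,"tz":0,"roll":0},{"tx":36.5,"ty":8.4,"tz":0,"roll":0},{"tx":36.5,"ty":8.4,"tz":0,"roll":0},{"tx":36.5,"ty":8.4,"tz":0,"roll":0},{"tx":36.5,"ty":8.4,"tz":0,"roll":0},{"tx":36.5,"ty":8.4,"tz":0,"roll":0},{"tx":36.5,"ty":8.4,"tz":0,"roll":0},{"tx":36.5,"ty":8.4,"tz":0,"roll":0},{"tx":0,"ty":0,"tz":0,"roll":0},{"tx":0,"ty":0,"tz":0,"roll":0}]'
```

```text
t: 21.13
tool_pos: [0.5209, -0.0338, 0.0212]
tool_rot: [-2.22, -2.22, 0.002]
contact_force: [0.5, -0.9, 1.0]
opening: 0.0602
grip_force: 0.0
t: 21.63
tool_pos: [0.523, -0.0334, 0.0238]
tool_rot: [2.217, 2.221, 0.002]
contact_force: [-0.5, -0.2, 6.9]
opening: 0.025
grip_force: 40.2
t: 22.13
tool_pos: [0.5247, -0.0333, 0.1784]
tool_rot: [2.213, 2.217, 0.01]
contact_force: [0.4, 0.1, -0.3]
opening: 0.0254
grip_force: 39.4
t: 23.13
tool_pos: [0.6036, 0.3338, 0.1691]
tool_rot: [-2.215, -2.226, 0.005]
contact_force: [-0.4, 0.2, -1.0]
opening: 0.0249
grip_force: 39.4
```

```bash
python3 -m handwheel '[{"tx":-1,"ty":1,"tz":40,"roll":0},{"tx":0,"ty":0,"tz":40,"roll":0},{"tx":0,"ty":0,"tz":35,"roll":0},{"tx":0,"ty":0,"tz":16,"roll":0},{"tx":0,"ty":0,"tz":8,"roll":0},{"tx":0,"ty":0,"tz":3,"roll":0},{"tx":0,"ty":0,"tz":2,"roll":0},{"tx":0,"ty":0,"tz":0,"roll":0}]'
python3 -m handwheel '[{"tx":0,"ty":0,"tz":0,"roll":0},{"tx":0,"ty":0,"tz":0,"roll":0},{"tx":0,"ty":0,"tz":0,"roll":0},{"tx":0,"ty":0,"tz":0,"roll":0}]' 46
python3 -m handwheel '[{"tx":0,"ty":0,"tz":-30,"roll":0},{"tx":0,"ty":0,"tz":-40,"roll":0},{"tx":0,"ty":0,"tz":-40,"roll":0},{"tx":0,"ty":0,"tz":-40,"roll":0},{"tx":-35.9,"ty":-13.8,"tz":0,"roll":0},{"tx":-35.9,"ty":-13.8,"tz":0,"roll":0},{"tx":-35.9,"ty":-13.8,"tz":0,"roll":0},{"tx":-35.9,"ty":-13.8,"tz":0,"roll":0},{"tx":-35.9,"ty":-13.8,"tz":0,"roll":0},{"tx":-35.9,"ty":-13.8,"tz":0,"roll":0},{"tx":-35.9,"ty":-13.8,"tz":0,"roll":0},{"tx":-35.9,"ty":-13.8,"tz":0,"roll":0}]' 
python3 -m handwheel '[{"tx":-35.9,"ty":-13.8,"tz":0,"roll":0},{"tx":-35.9,"ty":-13.8,"tz":0,"roll":0},{"tx":-35.9,"ty":-13.8,"tz":0,"roll":0},{"tx":-35.9,"ty":-13.8,"tz":0,"roll":0},{"tx":-35.9,"ty":-13.8,"tz":0,"roll":0},{"tx":-35.9,"ty":-13.8,"tz":0,"roll":0},{"tx":-35.9,"ty":-13.8,"tz":0,"roll":0},{"tx":0,"ty":0,"tz":0,"roll":0},{"tx":0,"ty":0,"tz":0,"roll":0}]'
python3 - <<'E'
from h import *
z=np.load('top0.npz')['P']
im,P=snap('top','t3.png');chk(im,P)
M=(abs(P[...,0]-.573)<.09)&(abs(P[...,1]-.369)<.11)&(P[...,2]>.045);print('tray',M.sum(),P[M].mean(0),P[M].min(0),P[M].max(0))
E
```

```text
t: 23.8
tool_pos: [0.6074, 0.3317, 0.0302]
tool_rot: [2.219, 2.222, 0.006]
contact_force: [0.5, -0.7, -0.4]
opening: 0.0255
grip_force: 39.4
t: 24.13
tool_pos: [0.6064, 0.3317, 0.029]
tool_rot: [2.219, 2.223, 0.003]
contact_force: [0.2, -0.6, -0.0]
opening: 0.0465
grip_force: 0.0
t: 25.13
tool_pos: [0.495, 0.0425, 0.1782]
tool_rot: [2.218, 2.224, 0.001]
contact_force: [1.0, 0.4, 0.6]
opening: 0.0459
grip_force: 0.0
t: 25.88
tool_pos: [0.3991, -0.2091, 0.1783]
tool_rot: [2.224, 2.218, 0.001]
contact_force: [0.0, 0.4, 0.9]
opening: 0.0461
grip_force: 0.0
FR 277 [ 610. -238.  114.] [50. 52.]
FL 277 [ 600. -160.  114.] [51. 50.]
NR 284 [ 528. -244.  114.] [51. 51.]
NL 285 [ 519. -171.  114.] [51. 51.]
glue 57 [ 397. -203.   85.] [21. 25.]
eraser 116 [505. 151.  11.] [49. 35.]
tray 125 [0.60648726 0.3277869  0.06187897] [0.59471763 0.30781112 0.04506663] [0.6196553 0.3543487 0.0865081]
```

```bash
python3 -m handwheel '[{"tx":4,"ty":-0.5,"tz":30,"roll":0},{"tx":0,"ty":0,"tz":40,"roll":0},{"tx":0,"ty":0,"tz":40,"roll":0},{"tx":0,"ty":0,"tz":20,"roll":0},{"tx":0,"ty":0,"tz":13,"roll":0},{"tx":0,"ty":0,"tz":0,"roll":0},{"tx":0,"ty":0,"tz":0,"roll":0}]'
python3 -m handwheel '[{"tx":0,"ty":0,"tz":0,"roll":0},{"tx":0,"ty":0,"tz":0,"roll":0},{"tx":0,"ty":0,"tz":0,"roll":0},{"tx":0,"ty":0,"tz":0,"roll":0},{"tx":0,"ty":0,"tz":0,"roll":0},{"tx":0,"ty":0,"tz":0,"roll":0}]' 12 40
python3 -m handwheel '[{"tx":0,"ty":0,"tz":-25,"roll":0},{"tx":0,"ty":0,"tz":-40,"roll":0},{"tx":0,"ty":0,"tz":-40,"roll":0},{"tx":0,"ty":0,"tz":-40,"roll":0},{"tx":0,"ty":0,"tz":-15,"roll":0},{"tx":0,"ty":0,"tz":0,"roll":0}]'
python3 -m handwheel '[{"tx":35.1,"ty":9.2,"tz":0,"roll":0},{"tx":35.1,"ty":9.2,"tz":0,"roll":0},{"tx":35.1,"ty":9.2,"tz":0,"roll":0},{"tx":35.1,"ty":9.2,"tz":0,"roll":0},{"tx":35.1,"ty":9.2,"tz":0,"roll":0},{"tx":35.1,"ty":9.2,"tz":0,"roll":0},{"tx":35.1,"ty":9.2,"tz":0,"roll":0},{"tx":35.1,"ty":9.2,"tz":0,"roll":0},{"tx":35.1,"ty":9.2,"tz":0,"roll":0},{"tx":35.1,"ty":9.2,"tz":0,"roll":0},{"tx":35.1,"ty":9.2,"tz":0,"roll":0},{"tx":35.1,"ty":9.2,"tz":0,"roll":0}]'
python3 -m handwheel '[{"tx":35.1,"ty":9.2,"tz":0,"roll":0},{"tx":35.1,"ty":9.2,"tz":0,"roll":0},{"tx":35.1,"ty":9.2,"tz":0,"roll":0},{"tx":35.1,"ty":9.2,"tz":0,"roll":0},{"tx":0,"ty":0,"tz":0,"roll":0},{"tx":0,"ty":0,"tz":0,"roll":0}]'
```

```text
t: 26.52
tool_pos: [0.3994, -0.2021, 0.0344]
tool_rot: [-2.216, -2.225, 0.0]
contact_force: [-0.4, -0.8, 0.2]
opening: 0.046
grip_force: 0.0
t: 27.02
tool_pos: [0.4007, -0.2043, 0.0367]
tool_rot: [2.217, 2.221, 0.002]
contact_force: [-0.2, 1.8, 6.4]
opening: 0.0244
grip_force: 39.8
t: 27.52
tool_pos: [0.4014, -0.2054, 0.201]
tool_rot: [2.212, 2.216, 0.002]
contact_force: [0.2, 0.4, 0.2]
opening: 0.0245
grip_force: 39.4
t: 28.52
tool_pos: [0.508, 0.2193, 0.1928]
tool_rot: [-2.218, -2.223, 0.004]
contact_force: [0.2, -0.8, -0.9]
opening: 0.0244
grip_force: 39.4
t: 29.02
tool_pos: [0.5444, 0.3592, 0.1921]
tool_rot: [-2.216, -2.225, 0.006]
contact_force: [1.2, -0.4, -0.4]
opening: 0.0243
grip_force: 39.4
```

```bash
python3 -m handwheel '[{"tx":-2,"ty":0,"tz":40,"roll":0},{"tx":0,"ty":0,"tz":40,"roll":0},{"tx":0,"ty":0,"tz":40,"roll":0},{"tx":0,"ty":0,"tz":18,"roll":0},{"tx":0,"ty":0,"tz":8,"roll":0},{"tx":0,"ty":0,"tz":3,"roll":0},{"tx":0,"ty":0,"tz":2,"roll":0},{"tx":0,"ty":0,"tz":0,"roll":0}]'
python3 -m handwheel '[{"tx":0,"ty":0,"tz":0,"roll":0},{"tx":0,"ty":0,"tz":0,"roll":0},{"tx":0,"ty":0,"tz":0,"roll":0},{"tx":0,"ty":0,"tz":0,"roll":0}]' 42
python3 -m handwheel '[{"tx":0,"ty":0,"tz":-30,"roll":0},{"tx":0,"ty":0,"tz":-40,"roll":0},{"tx":0,"ty":0,"tz":-40,"roll":0},{"tx":0,"ty":0,"tz":-30,"roll":0},{"tx":-34.2,"ty":-6.7,"tz":0,"roll":0},{"tx":-34.2,"ty":-6.7,"tz":0,"roll":0},{"tx":-34.2,"ty":-6.7,"tz":0,"roll":0},{"tx":-34.2,"ty":-6.7,"tz":0,"roll":0},{"tx":-34.2,"ty":-6.7,"tz":0,"roll":0},{"tx":-34.2,"ty":-6.7,"tz":0,"roll":0},{"tx":0,"ty":0,"tz":0,"roll":0},{"tx":0,"ty":0,"tz":0,"roll":0}]'
python3 - <<'E'
from h import *
im,P=snap('side','s3.png')
c=im[130:290,150:330];cv2.imwrite('pics/s3c.png',cv2.resize(c,(720,640))[:600,:,::-1])
im,P=snap('top','t4.png');chk(im,P)
M=(abs(P[...,0]-.573)<.09)&(abs(P[...,1]-.369)<.11)&(P[...,2]>.07);print('tray',np.round(P[M],3)[::5])
E
```

```text
t: 29.68
tool_pos: [0.5466, 0.3565, 0.0457]
tool_rot: [2.219, 2.222, 0.004]
contact_force: [-0.1, -0.1, 0.7]
opening: 0.0245
grip_force: 39.5
t: 30.02
tool_pos: [0.546, 0.3566, 0.0449]
tool_rot: [2.219, 2.223, 0.003]
contact_force: [-0.4, -0.4, -0.9]
opening: 0.0419
grip_force: 0.0
t: 31.02
tool_pos: [0.5055, 0.1498, 0.1843]
tool_rot: [2.222, 2.22, 0.002]
contact_force: [0.8, 0.2, 1.3]
opening: 0.0426
grip_force: 0.0
FR 277 [ 610. -238.  114.] [52. 51.]
FL 277 [ 600. -160.  114.] [51. 52.]
NR 285 [ 528. -244.  114.] [51. 51.]
NL 288 [ 519. -171.  114.] [51. 51.]
eraser 32 [496. 140.  10.] [26. 14.]
tray [[0.618 0.332 0.08 ]
 [0.614 0.331 0.083]
 [0.612 0.339 0.079]
 [0.611 0.322 0.083]
 [0.609 0.332 0.081]
 [0.605 0.34  0.082]
 [0.606 0.326 0.08 ]
 [0.602 0.335 0.081]
 [0.604 0.322 0.073]
 [0.6   0.326 0.081]
 [0.597 0.329 0.079]
 [0.557 0.353 0.086]
 [0.554 0.356 0.087]
 [0.551 0.364 0.089]
 [0.551 0.35  0.087]
 [0.548 0.358 0.09 ]
 [0.545 0.367 0.088]
 [0.545 0.352 0.087]
 [0.543 0.361 0.087]
 [0.542 0.346 0.088]
 [0.539 0.352 0.089]
 [0.537 0.358 0.087]
 [0.534 0.357 0.09 ]]
```

View pics/s3c.png

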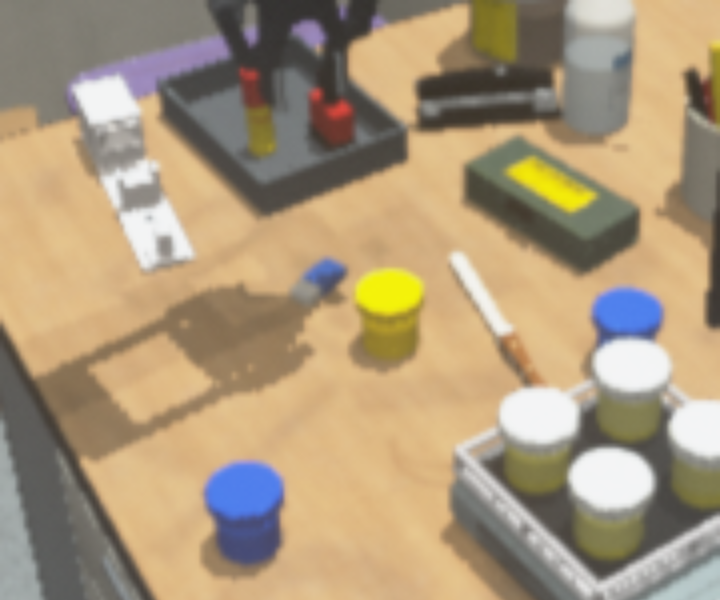

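Glue stick (260,115) and stamp (330,115) both stand in the tray. Next is the eraser at crop (320,280).

```bash
python3 -m handwheel '[{"tx":1,"ty":0,"tz":15,"roll":0.124},{"tx":0,"ty":0,"tz":15,"roll":0.124},{"tx":0,"ty":0,"tz":15,"roll":0.124},{"tx":0,"ty":0,"tz":15,"roll":0.124},{"tx":0,"ty":0,"tz":15,"roll":0.124},{"tx":0,"ty":0,"tz":15,"roll":0.124},{"tx":0,"ty":0,"tz":15,"roll":0.124},{"tx":0,"ty":0,"tz":15,"roll":0.124},{"tx":0,"ty":0,"tz":15,"roll":0.124},{"tx":0,"ty":0,"tz":0,"roll":0},{"tx":0,"ty":0,"tz":0,"roll":0}]' 46
python3 -m handwheel '[{"tx":0,"ty":0,"tz":20,"roll":0},{"tx":0,"ty":0,"tz":15,"roll":0},{"tx":0,"ty":0,"tz":5,"roll":0},{"tx":0,"ty":0,"tz":3,"roll":0},{"tx":0,"ty":0,"tz":0,"roll":0},{"tx":0,"ty":0,"tz":0,"roll":0}]'
python3 -m handwheel '[{"tx":0,"ty":0,"tz":0,"roll":0},{"tx":0,"ty":0,"tz":0,"roll":0},{"tx":0,"ty":0,"tz":0,"roll":0},{"tx":0,"ty":0,"tz":0,"roll":0},{"tx":0,"ty":0,"tz":0,"roll":0},{"tx":0,"ty":0,"tz":0,"roll":0}]' 10 30
```

```text
t: 32.03
tool_pos: [0.5049, 0.153, 0.048]
tool_rot: [-3.058, -0.718, 0.004]
contact_force: [0.0, 0.3, -0.2]
opening: 0.0461
grip_force: 0.0
t: 32.53
tool_pos: [0.5065, 0.1523, 0.007]
tool_rot: [3.06, 0.713, 0.003]
contact_force: [0.2, 0.5, -0.3]
opening: 0.0458
grip_force: 0.0
t: 33.03
tool_pos: [0.5066, 0.1522, 0.007]
tool_rot: [3.06, 0.711, 0.003]
contact_force: [-0.3, 0.2, 6.0]
opening: 0.021
grip_force: 29.9
```

```bash
python3 -m handwheel '[{"tx":0,"ty":0,"tz":-17,"roll":-0.124},{"tx":0,"ty":0,"tz":-17,"roll":-0.124},{"tx":0,"ty":0,"tz":-17,"roll":-0.124},{"tx":0,"ty":0,"tz":-17,"roll":-0.124},{"tx":0,"ty":0,"tz":-17,"roll":-0.124},{"tx":0,"ty":0,"tz":-17,"roll":-0.124},{"tx":0,"ty":0,"tz":-17,"roll":-0.124},{"tx":0,"ty":0,"tz":-17,"roll":-0.124},{"tx":0,"ty":0,"tz":-17,"roll":-0.124},{"tx":0,"ty":0,"tz":0,"roll":0},{"tx":0,"ty":0,"tz":0,"roll":0}]'
python3 -m handwheel '[{"tx":34.8,"ty":6.1,"tz":0,"roll":0},{"tx":34.8,"ty":6.1,"tz":0,"roll":0},{"tx":34.8,"ty":6.1,"tz":0,"roll":0},{"tx":34.8,"ty":6.1,"tz":0,"roll":0},{"tx":34.8,"ty":6.1,"tz":0,"roll":0},{"tx":34.8,"ty":6.1,"tz":0,"roll":0},{"tx":34.8,"ty":6.1,"tz":0,"roll":0},{"tx":34.8,"ty":6.1,"tz":0,"roll":0},{"tx":0,"ty":0,"tz":0,"roll":0},{"tx":0,"ty":0,"tz":0,"roll":0}]'
```

```text
t: 33.95
tool_pos: [0.506, 0.1521, 0.1594]
tool_rot: [2.222, 2.219, 0.002]
contact_force: [-0.7, -0.9, 0.0]
opening: 0.0206
grip_force: 29.4
t: 34.78
tool_pos: [0.5526, 0.4315, 0.1555]
tool_rot: [-2.219, -2.223, 0.007]
contact_force: [0.0, -0.8, -0.5]
opening: 0.0208
grip_force: 29.5
```

```bash
python3 -m handwheel '[{"tx":0,"ty":0,"tz":40,"roll":0},{"tx":0,"ty":0,"tz":40,"roll":0},{"tx":0,"ty":0,"tz":35,"roll":0},{"tx":0,"ty":0,"tz":18,"roll":0},{"tx":0,"ty":0,"tz":7,"roll":0},{"tx":0,"ty":0,"tz":0,"roll":0},{"tx":0,"ty":0,"tz":0,"roll":0}]'
python3 -m handwheel '[{"tx":0,"ty":0,"tz":0,"roll":0},{"tx":0,"ty":0,"tz":0,"roll":0},{"tx":0,"ty":0,"tz":0,"roll":0},{"tx":0,"ty":0,"tz":0,"roll":0}]' 42
python3 -m handwheel '[{"tx":0,"ty":0,"tz":-30,"roll":0},{"tx":0,"ty":0,"tz":-40,"roll":0},{"tx":0,"ty":0,"tz":-40,"roll":0},{"tx":0,"ty":0,"tz":-30,"roll":0},{"tx":-38,"ty":-5,"tz":0,"roll":0},{"tx":-38,"ty":-5,"tz":0,"roll":0},{"tx":-38,"ty":-5,"tz":0,"roll":0},{"tx":-38,"ty":-5,"tz":0,"roll":0},{"tx":-38,"ty":-5,"tz":0,"roll":0},{"tx":0,"ty":0,"tz":0,"roll":0},{"tx":0,"ty":0,"tz":0,"roll":0}]'
python3 - <<'E'
from h import *
im,P=snap('top','t5.png');chk(im,P);H=P[...,2]
B=lambda x0,x1,y0,y1:(P[...,0]>x0)&(P[...,0]<x1)&(P[...,1]>y0)&(P[...,1]<y1)
z=np.load('top0.npz');d=0
# spatula: colour-based vs wood, on first image as well
for lab,i2,P2 in(('0',z['im'],z['P']),('now',im,P)):
    H2=P2[...,2]
    s=(P2[...,0]>.57)&(P2[...,0]<.64)&(P2[...,1]>-.095)&(P2[...,1]<.14)
    for nm,M in(('handle',s&(H2>.008)&(H2<.03)),('any',s&(H2>.0045)&(H2<.03)),('blade',s&(i2.min(-1)>150)&(P2[...,1]>.0))):
        n,L,S,C=cv2.connectedComponentsWithStats(M.astype('uint8'),connectivity=8)
        k=L==1+S[1:,4].argmax();Q=(P2[k][:,:2]*1000).astype('float32')
        l=cv2.fitLine(Q,cv2.DIST_L2,0,.1,.1).ravel();t=(Q-l[2:])@l[:2]
        print(lab,nm,k.sum(),'dir %.1f'%np.degrees(np.arctan2(l[1],l[0])),np.round(l[2:]+l[:2]*t.min()),np.round(l[2:]+l[:2]*t.max()))
g=im
M=B(.5,.64,.38,.47)&(H>.008)&(H<.025);print('eraser',M.sum(),P[M].mean(0))
# holder: guard block top, rest cheeks, post
for nm,M in(('guard',B(.37,.48,.36,.5)&(H>.05)&(H<.06)),('front',B(.37,.48,.29,.36)&(H>.03)),('post',B(.37,.48,.225,.27)&(H>.025)),('base',B(.37,.47,.225,.32)&(im.min(-1)>130)),('all',B(.37,.48,.225,.5)&(im.min(-1)>130))):
    r=cv2.minAreaRect((P[M][:,:2]*1000).astype('float32'));print(nm,M.sum(),np.round(P[M].mean(0)*1000,1),np.round(r[0],1),np.round(r[1]),round(r[2],1))
cv2.imwrite('pics/hold.png',cv2.resize(im[205:250,100:300],(800,180),interpolation=cv2.INTER_CUBIC)[:,:,::-1])
E
```

```text
t: 35.37
tool_pos: [0.5543, 0.43, 0.0193]
tool_rot: [2.221, 2.222, 0.001]
contact_force: [0.1, -0.6, 1.2]
opening: 0.0204
grip_force: 29.5
t: 35.7
tool_pos: [0.5547, 0.431, 0.0205]
tool_rot: [2.219, 2.223, 0.004]
contact_force: [0.1, -1.0, 0.3]
opening: 0.0418
grip_force: 0.0
t: 36.62
tool_pos: [0.5292, 0.239, 0.1594]
tool_rot: [2.222, 2.22, 0.002]
contact_force: [-1.4, -0.1, -0.6]
opening: 0.042
grip_force: 0.0
FR 272 [ 610. -238.  114.] [50. 52.]
FL 271 [ 607. -153.  114.] [49. 50.]
NR 284 [ 528. -244.  114.] [51. 51.]
NL 287 [ 519. -171.  114.] [51. 52.]
0 handle 146 dir 81.9 [590. -82.] [609.  49.]
0 any 249 dir 81.2 [589. -81.] [621. 126.]
0 blade 155 dir 81.8 [604.  15.] [621. 130.]
now handle 137 dir 81.5 [590. -82.] [605.  21.]
now any 256 dir 81.3 [590. -82.] [621. 126.]
now blade 173 dir 81.7 [604.  15.] [621. 130.]
eraser 19 [0.63273769 0.45331983 0.01769693]
guard 45 [426.8 454.8  55.1] [426.4 422.8] [82. 38.] 85.5
front 8 [435.  323.6  41. ] [434.6 323.3] [ 3. 10.] 0.4
post 1149 [430.1 252.5 477. ] [426.2 245.8] [116.  40.] 15.7
base 5 [438.1 317.5  13. ] [439.5 317.8] [6. 5.] 32.6
all 226 [432.7 392.   15.1] [428.6 402.9] [ 44. 178.] 1.8
```

View pics/t5.png

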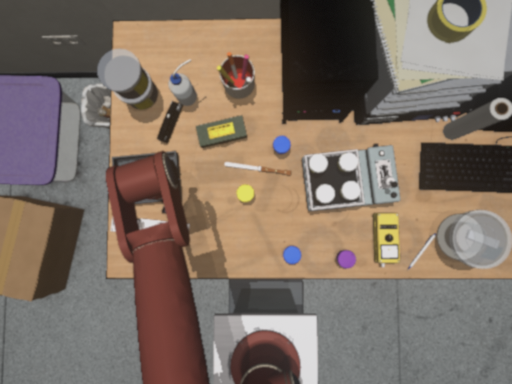

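The top view shows the tray, partly hidden by the arm. The spatula lies at (225..290,165..172), and the FL jar was nudged to (348,161) but is still inside the rail. Next I grip the spatula.

```bash
python3 -m handwheel '[{"tx":-33.9,"ty":8.5,"tz":0,"roll":0},{"tx":-33.9,"ty":8.5,"tz":0,"roll":0},{"tx":-33.9,"ty":8.5,"tz":0,"roll":0},{"tx":-33.9,"ty":8.5,"tz":0,"roll":0},{"tx":-33.9,"ty":8.5,"tz":0,"roll":0},{"tx":-33.9,"ty":8.5,"tz":0,"roll":0},{"tx":-33.9,"ty":8.5,"tz":0,"roll":0},{"tx":-33.9,"ty":8.5,"tz":0,"roll":0},{"tx":0,"ty":0,"tz":20,"roll":0.074},{"tx":0,"ty":0,"tz":20,"roll":0.074},{"tx":0,"ty":0,"tz":0,"roll":0},{"tx":0,"ty":0,"tz":0,"roll":0}]' 40
python3 - <<'E'
from h import *
im,P=snap('top');H=P[...,2]
B=lambda x0,x1,y0,y1:(P[...,0]>x0)&(P[...,0]<x1)&(P[...,1]>y0)&(P[...,1]<y1)
for nm,M in(('tray hi',B(.5,.65,.27,.47)&(H>.07)),('er',B(.51,.63,.39,.46)&(H>.008)&(H<.028)),):
    print(nm,M.sum(),np.round(P[M].mean(0)*1000) if M.sum() else '')
M=B(.36,.48,.225,.5)&(H>.004)&(H<.07)&(im.min(-1)>110);Q=(P[M][:,:2]*1000).astype('float32');r=cv2.minAreaRect(Q);print(M.sum(),r)
# lateral centreline: per-slice mid of extremes
u=np.array([.111,.994]);w=np.array([.994,-.111]);t=(Q-[420,351])@u;l=(Q-[420,351])@w;h=P[M][:,2]
for a in range(-112,112,16):
    k=(t>=a)&(t<a+16)
    if k.sum()>3:print(a+8,k.sum(),np.round([l[k].min(),l[k].max(),l[k].mean()],1),'z',np.round(h[k].max(),3), 'hi l',np.round([l[k&(h>.028)].min(),l[k&(h>.028)].max(),t[k&(h>.028)].min(),t[k&(h>.028)].max()],1) if (k&(h>.028)).any() else '')
E
```

```text
t: 37.67
tool_pos: [0.5972, -0.0296, 0.1176]
tool_rot: [-2.373, -2.055, 0.003]
contact_force: [0.1, 0.4, 0.1]
opening: 0.04
grip_force: 0.0
tray hi 130 [570. 344.  84.]
er 120 [556. 429.  15.]
1050 ((419.8551025390625, 357.02349853515625), (263.133056640625, 115.50819396972656), 88.95112609863281)
-104 73 [-20.7  24.8   2.8] z 0.036 hi l [  -3.5    6.9 -110.6  -97.9]
-88 50 [-19.2  30.8   2.7] z 0.011 hi l 
-72 61 [-20.6  64.    3.1] z 0.011 hi l 
-56 51 [-16.   59.2   4.3] z 0.012 hi l 
-40 59 [-52.4  23.6   0.1] z 0.009 hi l 
-24 90 [-44.6  23.9   1.1] z 0.047 hi l [-15.4  19.6 -31.1 -17.7]
-8 42 [-41.   50.5   4.3] z 0.01 hi l 
8 61 [-20.7  24.5   1.5] z 0.01 hi l 
24 59 [-40.   23.2   1.3] z 0.057 hi l [-14.5  19.1  30.6  31.9]
40 143 [-36.5  36.3   1.5] z 0.06 hi l [-19.3  23.7  32.1  47.6]
56 85 [-20.5  44.9   3.4] z 0.06 hi l [-20.5  24.6  48.1  63.9]
72 83 [-65.6  38.7   2.1] z 0.06 hi l [-21.1  24.4  64.   79.7]
88 93 [-50.8  24.4   1.4] z 0.061 hi l [-21.3  24.4  80.2  95.7]
104 77 [-51.8  23.9   1.2] z 0.062 hi l [-22.   23.9  96.1 110.9]
```

```bash
python3 -m handwheel '[{"tx":-2,"ty":0,"tz":40,"roll":0.006},{"tx":0,"ty":0,"tz":40,"roll":0},{"tx":0,"ty":0,"tz":20,"roll":0},{"tx":0,"ty":0,"tz":9,"roll":0},{"tx":0,"ty":0,"tz":4,"roll":0},{"tx":0,"ty":0,"tz":0,"roll":0},{"tx":0,"ty":0,"tz":0,"roll":0},{"tx":0,"ty":0,"tz":0,"roll":0}]' 36
python3 -m handwheel '[{"tx":0,"ty":0,"tz":0,"roll":0},{"tx":0,"ty":0,"tz":0,"roll":0},{"tx":0,"ty":0,"tz":0,"roll":0},{"tx":0,"ty":0,"tz":0,"roll":0},{"tx":0,"ty":0,"tz":0,"roll":0},{"tx":0,"ty":0,"tz":0,"roll":0}]' 6 60
python3 -m handwheel '[{"tx":0,"ty":0,"tz":-15,"roll":0},{"tx":0,"ty":0,"tz":-25,"roll":0},{"tx":0,"ty":0,"tz":-35,"roll":0},{"tx":0,"ty":0,"tz":-25,"roll":0},{"tx":0,"ty":0,"tz":0,"roll":0},{"tx":0,"ty":0,"tz":0,"roll":0}]'
python3 - <<'E'
from h import *
im,P=snap('top');H=P[...,2]
B=lambda x0,x1,y0,y1:(P[...,0]>x0)&(P[...,0]<x1)&(P[...,1]>y0)&(P[...,1]<y1)
M=B(.56,.66,.025,.16)&(H>.07)&(H<.15)&(im.min(-1)>120)
n,L,S,C=cv2.connectedComponentsWithStats(M.astype('uint8'));k=L==1+S[1:,4].argmax()
Q=P[k]*1000;l=cv2.fitLine(Q.astype('float32'),cv2.DIST_L2,0,.1,.1).ravel();t=(Q-l[3:])@l[:3];print(k.sum(),l[:3],l[3:]+l[:3]*t.min(),l[3:]+l[:3]*t.max())
E
```

```text
t: 38.38
tool_pos: [0.5995, -0.0328, 0.0085]
tool_rot: [2.381, 2.044, 0.005]
contact_force: [0.3, 1.0, -0.1]
opening: 0.036
grip_force: 0.0
t: 38.88
tool_pos: [0.5988, -0.0328, 0.0078]
tool_rot: [2.382, 2.045, 0.003]
contact_force: [-1.4, 0.1, 6.6]
opening: 0.014
grip_force: 59.8
t: 39.38
tool_pos: [0.5989, -0.0329, 0.1084]
tool_rot: [2.381, 2.044, 0.005]
contact_force: [0.3, -0.5, -1.1]
opening: 0.0138
grip_force: 59.1
119 [0.14523052 0.98939526 0.00227585] [612.07979683  50.26955467 107.0478625 ] [623.21671402 126.14075123 107.22238501]
```

```bash
python3 -m handwheel '[{"tx":0,"ty":0,"tz":0,"roll":-0.036},{"tx":24.2,"ty":-24.5,"tz":0,"roll":0},{"tx":24.2,"ty":-24.5,"tz":0,"roll":0},{"tx":24.2,"ty":-24.5,"tz":0,"roll":0},{"tx":24.2,"ty":-24.5,"tz":0,"roll":0},{"tx":24.2,"ty":-24.5,"tz":0,"roll":0},{"tx":24.2,"ty":-24.5,"tz":0,"roll":0},{"tx":24.2,"ty":-24.5,"tz":0,"roll":0},{"tx":24.2,"ty":-24.5,"tz":0,"roll":0},{"tx":24.2,"ty":-24.5,"tz":0,"roll":0},{"tx":0,"ty":0,"tz":0,"roll":0},{"tx":0,"ty":0,"tz":0,"roll":0}]'
cat > sp.py <<'E'
from h import *
im,P=snap('top');H=P[...,2];o=np.array([421.8,350.8]);u=np.array([.1097,.994]);w=np.array([.994,-.1097])
q=P[...,:2]*1000-o;T=q@u;Lt=q@w
M=(abs(Lt)<25)&(T>-115)&(T<113)&(H>.004)
ob=ctrl.get_obs();tp=ob['tool_pos'][:2]*1000-o+[1,0];print('tcp holder',tp@u,tp@w,ob['tool_pos'][2])
import sys
zt=float(sys.argv[1])/1000
k=(abs(Lt)<30)&(T>tp@u+45)&(T<113)&(abs(H-zt)<.012)&(im.min(-1)>110)
for a in range(-100,110,10):
    m=k&(T>=a)&(T<a+10)
    if m.sum()>3:print(a+5,m.sum(),'lat %.1f [%.1f %.1f] z %.4f'%(Lt[m].mean(),Lt[m].min(),Lt[m].max(),H[m].mean()),'Tmax %.1f'%T[m].max())
E
python3 sp.py 107
```

```text
t: 40.43
tool_pos: [0.4014, 0.2098, 0.1037]
tool_rot: [-2.342, -2.092, 0.005]
contact_force: [-0.4, -0.9, 0.2]
opening: 0.0138
grip_force: 59.2
tcp holder -142.8430685081877 -2.6986318690362925 0.10416510266715402
-5 5 lat 0.3 [-1.8 1.5] z 0.1025 Tmax -0.0
5 5 lat -0.7 [-2.5 0.9] z 0.1011 Tmax 8.8
15 6 lat -1.9 [-3.8 -0.1] z 0.1019 Tmax 17.8
```

```bash
python3 -m handwheel '[{"tx":0,"ty":2.5,"tz":20,"roll":0},{"tx":0,"ty":0,"tz":20,"roll":0},{"tx":0,"ty":0,"tz":10,"roll":0},{"tx":0,"ty":0,"tz":0,"roll":0},{"tx":0,"ty":0,"tz":0,"roll":0},{"tx":0,"ty":0,"tz":0,"roll":0}]'
python3 sp.py 54
python3 - <<'E'
from h import *
im,P=snap('side');cv2.imwrite('pics/s5.png',cv2.resize(im[140:215,150:250],(800,600),interpolation=cv2.INTER_CUBIC)[:,:,::-1])
E
```

```text
t: 40.98
tool_pos: [0.407, 0.2087, 0.0565]
tool_rot: [2.347, 2.087, 0.001]
contact_force: [-0.7, -0.8, 0.3]
opening: 0.0137
grip_force: 59.2
tcp holder -142.48158372698248 2.0286843546173654 0.0568905433174466
-25 6 lat 16.2 [13.9 17.7] z 0.0437 Tmax -20.9
5 5 lat 6.3 [4.9 8.1] z 0.0552 Tmax 8.1
15 8 lat 4.5 [0.8 7.3] z 0.0554 Tmax 16.7
35 32 lat -0.2 [-19.3 17.1] z 0.0513 Tmax 39.8
45 56 lat 0.3 [-20.7 22.0] z 0.0539 Tmax 50.0
55 47 lat -0.4 [-21.9 21.2] z 0.0549 Tmax 59.6
65 54 lat -0.4 [-23.1 22.6] z 0.0552 Tmax 69.9
75 51 lat -0.3 [-21.1 22.0] z 0.0555 Tmax 79.7
85 48 lat 0.2 [-22.3 20.7] z 0.0553 Tmax 89.7
95 54 lat 0.1 [-23.4 22.7] z 0.0551 Tmax 99.9
105 47 lat 0.1 [-21.5 21.8] z 0.0554 Tmax 109.9
```

View pics/s5.png

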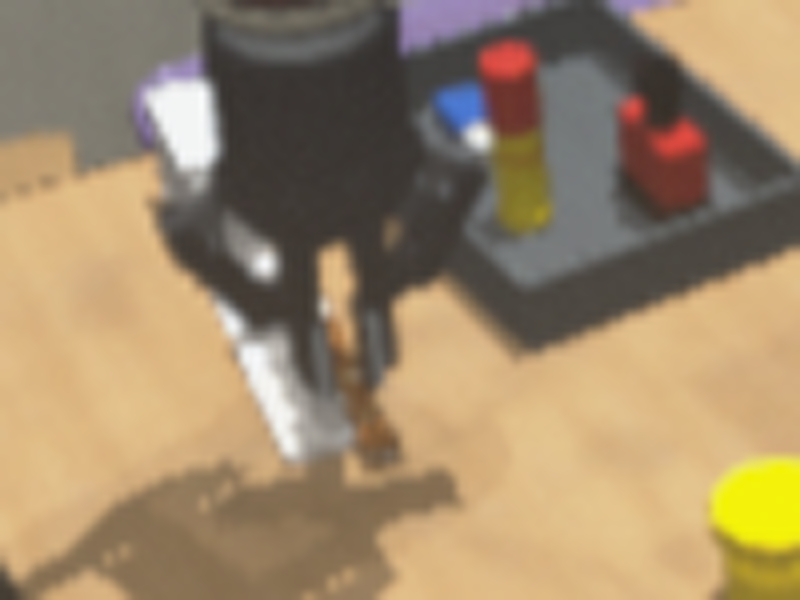

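```bash
python3 -m handwheel '[{"tx":0,"ty":-1.5,"tz":6,"roll":0},{"tx":0,"ty":0,"tz":4,"roll":0},{"tx":0,"ty":0,"tz":2,"roll":0},{"tx":0,"ty":0,"tz":0,"roll":0},{"tx":0,"ty":0,"tz":0,"roll":0},{"tx":0,"ty":0,"tz":0,"roll":0}]'
python3 sp.py 43
```

```text
t: 41.58
tool_pos: [0.4046, 0.2092, 0.0438]
tool_rot: [-2.347, -2.089, 0.0]
contact_force: [-0.1, 0.1, -0.1]
opening: 0.0138
grip_force: 59.2
tcp holder -142.4385775949136 -0.4434457625841794 0.04394509516640442
-25 8 lat 14.5 [10.5 17.7] z 0.0400 Tmax -21.6
-5 5 lat 4.1 [2.9 5.7] z 0.0434 Tmax -1.3
5 5 lat 3.6 [1.5 5.2] z 0.0456 Tmax 7.7
15 8 lat 1.0 [-2.9 4.0] z 0.0416 Tmax 17.9
35 50 lat -1.0 [-19.2 17.1] z 0.0441 Tmax 39.9
45 37 lat -1.3 [-21.3 21.9] z 0.0515 Tmax 49.5
55 25 lat -1.4 [-21.3 18.2] z 0.0537 Tmax 59.8
65 24 lat 3.7 [-23.1 22.7] z 0.0514 Tmax 69.8
75 15 lat -0.2 [-17.4 21.8] z 0.0537 Tmax 79.9
85 21 lat 3.3 [-21.7 20.9] z 0.0536 Tmax 89.2
95 32 lat -0.7 [-23.3 22.6] z 0.0520 Tmax 99.9
105 29 lat -0.1 [-20.9 21.8] z 0.0537 Tmax 109.9
```

```bash
python3 -m handwheel '[{"tx":5,"ty":0.3,"tz":0,"roll":0},{"tx":5,"ty":0,"tz":0,"roll":0},{"tx":5,"ty":0,"tz":0,"roll":0},{"tx":5,"ty":0,"tz":0,"roll":0},{"tx":5,"ty":0,"tz":0,"roll":0},{"tx":5,"ty":0,"tz":0,"roll":0},{"tx":0,"ty":0,"tz":0,"roll":0},{"tx":0,"ty":0,"tz":0,"roll":0}]'
python3 sp.py 43 | head -1
python3 -m handwheel '[{"tx":5,"ty":0,"tz":0,"roll":0},{"tx":5,"ty":0,"tz":0,"roll":0},{"tx":5,"ty":0,"tz":0,"roll":0},{"tx":5,"ty":0,"tz":0,"roll":0},{"tx":0,"ty":0,"tz":0,"roll":0},{"tx":0,"ty":0,"tz":0,"roll":0}]'
python3 sp.py 43 | head -1
```

```text
t: 42.3
tool_pos: [0.4083, 0.2392, 0.0437]
tool_rot: [2.346, 2.09, -0.0]
contact_force: [0.1, -0.2, 0.0]
opening: 0.014
grip_force: 59.2
tcp holder -112.44468390231084 -0.14403408895928255 0.04373441936082304
t: 42.85
tool_pos: [0.4107, 0.2591, 0.0438]
tool_rot: [2.346, 2.089, -0.0]
contact_force: [0.0, 0.1, -0.2]
opening: 0.0138
grip_force: 59.2
tcp holder -92.4056563591079 0.009890845446459177 0.04377382127541783
```

```bash
python3 -m handwheel '[{"tx":5,"ty":0,"tz":0,"roll":0},{"tx":5,"ty":0,"tz":0,"roll":0},{"tx":5,"ty":0,"tz":0,"roll":0},{"tx":5,"ty":0,"tz":0,"roll":0},{"tx":5,"ty":0,"tz":0,"roll":0},{"tx":5,"ty":0,"tz":0,"roll":0},{"tx":0,"ty":0,"tz":0,"roll":0},{"tx":0,"ty":0,"tz":0,"roll":0}]'
python3 -m handwheel '[{"tx":2,"ty":0,"tz":0,"roll":0},{"tx":2,"ty":0,"tz":0,"roll":0},{"tx":2,"ty":0,"tz":0,"roll":0},{"tx":0,"ty":0,"tz":0,"roll":0}]'
python3 sp.py 43 | head -1
```

```text
t: 43.57
tool_pos: [0.4142, 0.2889, 0.0438]
tool_rot: [2.346, 2.089, -0.0]
contact_force: [-0.7, -0.0, -0.1]
opening: 0.0138
grip_force: 59.2
t: 43.9
tool_pos: [0.415, 0.2948, 0.0439]
tool_rot: [-2.347, -2.089, -0.0]
contact_force: [-0.0, 0.0, -0.5]
opening: 0.0139
grip_force: 59.2
tcp holder -56.439516645742785 0.3385778070420724 0.04382537951414473
```

```bash
python3 -m handwheel '[{"tx":1,"ty":0,"tz":0,"roll":0},{"tx":1,"ty":0,"tz":0,"roll":0},{"tx":0,"ty":0,"tz":0,"roll":0}]'
python3 -m handwheel '[{"tx":1,"ty":0,"tz":0,"roll":0},{"tx":1,"ty":0,"tz":0,"roll":0},{"tx":0,"ty":0,"tz":0,"roll":0}]'
```

```text
t: 44.2
tool_pos: [0.4152, 0.2966, 0.0438]
tool_rot: [-2.347, -2.089, -0.0]
contact_force: [-0.8, 1.1, -0.4]
opening: 0.0141
grip_force: 59.2
t: 44.45
tool_pos: [0.4153, 0.2983, 0.0437]
tool_rot: [2.346, 2.089, -0.001]
contact_force: [-0.2, -2.3, -1.0]
opening: 0.0138
grip_force: 59.2
```

```bash
python3 -m handwheel '[{"tx":-0.5,"ty":0,"tz":1,"roll":0},{"tx":0,"ty":0,"tz":0,"roll":0}]'
python3 -m handwheel '[{"tx":0,"ty":0,"tz":0,"roll":0},{"tx":0,"ty":0,"tz":0,"roll":0},{"tx":0,"ty":0,"tz":0,"roll":0},{"tx":0,"ty":0,"tz":0,"roll":0},{"tx":0,"ty":0,"tz":0,"roll":0}]' 34
python3 -m handwheel '[{"tx":0,"ty":0,"tz":-15,"roll":0},{"tx":0,"ty":0,"tz":-30,"roll":0},{"tx":0,"ty":0,"tz":-40,"roll":0},{"tx":0,"ty":0,"tz":-40,"roll":0},{"tx":-30,"ty":25,"tz":-20,"roll":-0.111},{"tx":-30,"ty":25,"tz":0,"roll":0},{"tx":-30,"ty":25,"tz":0,"roll":0},{"tx":-30,"ty":25,"tz":0,"roll":0},{"tx":-30,"ty":25,"tz":0,"roll":0},{"tx":-30,"ty":20,"tz":0,"roll":0},{"tx":0,"ty":0,"tz":0,"roll":0},{"tx":0,"ty":0,"tz":0,"roll":0}]'
python3 - <<'E'
from h import *
im,P=snap('top','t6.png');chk(im,P)
a=cv2.resize(im[150:250,100:420],(800,250),interpolation=cv2.INTER_CUBIC)
i2,P2=snap('side');b=cv2.resize(i2[130:270,150:380],(575,350),interpolation=cv2.INTER_CUBIC)
c=np.zeros((600,800,3),'uint8');c[:250]=a;c[250:,:575]=b;cv2.imwrite('pics/c6.png',c[:,:,::-1])
o=np.array([421.8,350.8]);u=np.array([.1097,.994]);w=np.array([.994,-.1097]);q=P[...,:2]*1000-o;T=q@u;Lt=q@w;H=P[...,2]
for t in range(-106,40,12):
    m=(T>t)&(T<t+12)&(abs(Lt)<12)&(H>.03)&(H<.08)
    if m.sum():print(t+6,m.sum(),np.round([Lt[m].mean(),H[m].mean()*1000],1))
E
```

```text
t: 44.62
tool_pos: [0.4152, 0.2981, 0.0426]
tool_rot: [-2.347, -2.088, -0.0]
contact_force: [-0.9, -0.6, -1.4]
opening: 0.0138
grip_force: 59.2
t: 45.03
tool_pos: [0.4154, 0.2981, 0.0429]
tool_rot: [2.347, 2.089, 0.0]
contact_force: [-0.3, -0.5, -0.6]
opening: 0.0337
grip_force: 0.0
t: 46.03
tool_pos: [0.5554, 0.1149, 0.1866]
tool_rot: [-2.231, -2.211, 0.0]
contact_force: [-0.5, 0.2, 0.4]
opening: 0.0343
grip_force: 0.0
FR 276 [ 610. -238.  114.] [51. 52.]
FL 272 [ 606. -152.  114.] [50. 49.]
NR 285 [ 528. -244.  114.] [51. 52.]
NL 283 [ 519. -171.  114.] [51. 51.]
-64 5 [-0.7 47.3]
-52 13 [-0.6 46.2]
-40 13 [-0.1 47.3]
-28 32 [ 0.3 42.8]
-16 28 [ 0.1 43.9]
-4 17 [-0.4 45.4]
8 14 [-0.2 41.2]
20 15 [-1.4 40.7]
32 34 [ 0.7 44. ]
44 38 [-0.6 52.8]
```

View pics/c6.png

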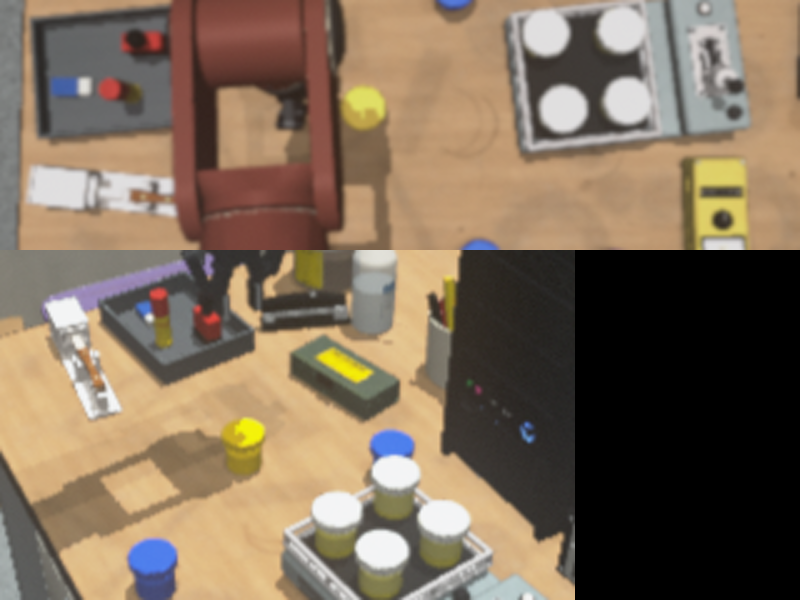

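Everything is in place: the tray holds the eraser, glue stick and stamp, the spatula is in its slot, and the four jars are on the deck. Next I go over the switch and turn the tool so the fingers close along the table's y.

```bash
python3 -m handwheel '[{"tx":-39.3,"ty":0,"tz":0,"roll":0},{"tx":-39.3,"ty":0,"tz":0,"roll":0},{"tx":-39.3,"ty":0,"tz":0,"roll":0},{"tx":-39.3,"ty":0,"tz":0,"roll":0},{"tx":-39.3,"ty":0,"tz":0,"roll":0},{"tx":-39.3,"ty":0,"tz":0,"roll":0},{"tx":-39.3,"ty":0,"tz":0,"roll":0},{"tx":-39.3,"ty":0,"tz":0,"roll":0},{"tx":-39.3,"ty":0,"tz":0,"roll":0},{"tx":-39.3,"ty":0,"tz":0,"roll":0},{"tx":-39.3,"ty":0,"tz":0,"roll":0},{"tx":-39.3,"ty":0,"tz":0,"roll":0}]' 58
python3 -m handwheel '[{"tx":0,"ty":0,"tz":0,"roll":0.1212},{"tx":0,"ty":0,"tz":0,"roll":0.1212},{"tx":0,"ty":0,"tz":0,"roll":0.1212},{"tx":0,"ty":0,"tz":0,"roll":0.1212},{"tx":0,"ty":0,"tz":0,"roll":0.1212},{"tx":0,"ty":0,"tz":0,"roll":0.1212},{"tx":0,"ty":0,"tz":0,"roll":0.1212},{"tx":0,"ty":0,"tz":0,"roll":0.1212},{"tx":0,"ty":0,"tz":0,"roll":0.1212},{"tx":0,"ty":0,"tz":0,"roll":0.1212},{"tx":0,"ty":0,"tz":0,"roll":0.1212},{"tx":0,"ty":0,"tz":0,"roll":0.1212}]'
python3 -m handwheel '[{"tx":0,"ty":0,"tz":0,"roll":0},{"tx":0,"ty":0,"tz":0,"roll":0}]'
python3 - <<'E'
from h import *
p=np.array([579.4,-354]);X=np.array([.994,.108]);Y=np.array([-.108,.994])
for n in('top','side'):
    P=np.load(n+'0.npz')['P']*1000;q=P[...,:2]-p;a=q@X;b=q@Y;h=P[...,2]
    k=(abs(a)<85)&(abs(b)<40)&(h>78)&(h<170)
    for lo in range(78,160,9):
        m=k&(h>=lo)&(h<lo+9)
        if m.sum():print(n,lo,m.sum(),'a',np.round([a[m].min(),np.median(a[m]),a[m].max()]),'b',np.round([b[m].min(),np.median(b[m]),b[m].max()]))
E
```

```text
t: 47.13
tool_pos: [0.5524, -0.3551, 0.1868]
tool_rot: [-2.225, -2.218, -0.001]
contact_force: [0.2, -0.2, -0.1]
opening: 0.0579
grip_force: 0.0
t: 48.13
tool_pos: [0.5528, -0.3531, 0.1867]
tool_rot: [-3.137, -0.169, 0.0]
contact_force: [-0.4, 0.0, -0.3]
opening: 0.0576
grip_force: 0.0
t: 48.3
tool_pos: [0.5526, -0.3537, 0.1868]
tool_rot: [-3.136, -0.182, 0.0]
contact_force: [0.6, -0.9, -1.0]
opening: 0.0579
grip_force: 0.0
top 78 46 a [-70.  -0.  63.] b [-19.   4.  14.]
top 87 8 a [-10.  -2.   3.] b [-9. 10. 12.]
top 96 16 a [-27. -15.  -8.] b [-2. 12. 15.]
top 105 31 a [-38. -24. -12.] b [-10.   7.  15.]
top 114 29 a [-35. -22. -15.] b [-8.  5. 15.]
top 123 4 a [-31. -28. -25.] b [3. 4. 6.]
top 132 3 a [-43. -37. -34.] b [ 9. 10. 10.]
top 141 26 a [-44. -37. -29.] b [-4.  3. 11.]
top 150 5 a [-39. -38. -35.] b [-1.  4.  6.]
side 78 90 a [-75. -14.  62.] b [-26. -10.  14.]
side 87 26 a [-33.  -7.   8.] b [-11.  -7.  12.]
side 96 19 a [-37. -29. -17.] b [-12.  -9.   2.]
side 105 36 a [-41. -34. -14.] b [-12.  -5.  13.]
side 114 53 a [-40. -29. -16.] b [-11.  -2.  11.]
side 123 8 a [-37. -36. -30.] b [-4. -2.  1.]
side 132 3 a [-46. -41. -39.] b [-7. -5. -0.]
side 141 26 a [-47. -44. -33.] b [-7. -4.  6.]
side 150 17 a [-48. -40. -35.] b [-5.  0.  5.]
```

```bash
python3 -m handwheel '[{"tx":2.5,"ty":1.5,"tz":30,"roll":0},{"tx":0,"ty":0,"tz":30,"roll":0},{"tx":0,"ty":0,"tz":20,"roll":0},{"tx":0,"ty":0,"tz":12,"roll":0},{"tx":0,"ty":0,"tz":6,"roll":0},{"tx":0,"ty":0,"tz":0,"roll":0},{"tx":0,"ty":0,"tz":0,"roll":0}]'
python3 -m handwheel '[{"tx":0,"ty":0,"tz":0,"roll":0},{"tx":0,"ty":0,"tz":0,"roll":0},{"tx":0,"ty":0,"tz":0,"roll":0},{"tx":0,"ty":0,"tz":0,"roll":0},{"tx":0,"ty":0,"tz":0,"roll":0},{"tx":0,"ty":0,"tz":0,"roll":0}]' 14 60
```

```text
t: 48.88
tool_pos: [0.5555, -0.3567, 0.0899]
tool_rot: [3.136, 0.176, 0.002]
contact_force: [-1.0, -0.5, 1.0]
opening: 0.0581
grip_force: 0.0
t: 49.38
tool_pos: [0.5555, -0.3563, 0.091]
tool_rot: [3.137, 0.174, 0.002]
contact_force: [-1.6, 2.8, 5.8]
opening: 0.0244
grip_force: 59.0
```

Gripped at 24.4 mm, as it should be. Now lift along the lever.

```bash
python3 -m handwheel '[{"tx":-1.1,"ty":0,"tz":-3,"roll":0},{"tx":-1.1,"ty":0,"tz":-3,"roll":0},{"tx":-1.1,"ty":0,"tz":-3,"roll":0},{"tx":0,"ty":0,"tz":0,"roll":0}]'
python3 -m handwheel '[{"tx":-0.5,"ty":0,"tz":-1.5,"roll":0},{"tx":-0.3,"ty":0,"tz":-1,"roll":0},{"tx":0,"ty":0,"tz":0,"roll":0},{"tx":0,"ty":0,"tz":0,"roll":0}]'
```

```text
t: 49.72
tool_pos: [0.5526, -0.3565, 0.0984]
tool_rot: [3.136, 0.174, 0.005]
contact_force: [6.2, 1.6, -2.6]
opening: 0.0239
grip_force: 59.0
t: 50.05
tool_pos: [0.5519, -0.3565, 0.1002]
tool_rot: [3.137, 0.174, 0.005]
contact_force: [6.0, 1.3, -3.8]
opening: 0.0241
grip_force: 59.0
```

```bash
python3 -m handwheel '[{"tx":1,"ty":0,"tz":-1.5,"roll":0},{"tx":0,"ty":0,"tz":0,"roll":0},{"tx":0,"ty":0,"tz":0,"roll":0}]'
```

```text
t: 50.3
tool_pos: [0.5517, -0.3566, 0.1012]
tool_rot: [-3.137, -0.174, -0.0]
contact_force: [4.4, 0.8, -5.6]
opening: 0.0242
grip_force: 59.1
```

```bash
python3 -m handwheel '[{"tx":6.5,"ty":0,"tz":-2.1,"roll":0},{"tx":0,"ty":0,"tz":0,"roll":0}]'
```

```text
t: 50.47
tool_pos: [0.5571, -0.3557, 0.1027]
tool_rot: [-3.135, -0.175, 0.006]
contact_force: [-0.5, -0.7, -6.2]
opening: 0.024
grip_force: 59.2
```

```bash
python3 -m handwheel '[{"tx":6.7,"ty":0,"tz":-1.5,"roll":0},{"tx":6.8,"ty":0,"tz":-0.9,"roll":0},{"tx":6.8,"ty":0,"tz":-0.3,"roll":0},{"tx":0,"ty":0,"tz":0,"roll":0}]'
python3 -m handwheel '[{"tx":6.8,"ty":0,"tz":0.3,"roll":0},{"tx":6.8,"ty":0,"tz":0.9,"roll":0},{"tx":6.7,"ty":0,"tz":1.5,"roll":0},{"tx":0,"ty":0,"tz":0,"roll":0}]'
python3 -m handwheel '[{"tx":6.5,"ty":0,"tz":2,"roll":0},{"tx":0,"ty":0,"tz":0,"roll":0},{"tx":0,"ty":0,"tz":0,"roll":0}]'
```

```text
t: 50.8
tool_pos: [0.5798, -0.3535, 0.1066]
tool_rot: [-3.136, -0.173, -0.002]
contact_force: [-0.6, -0.6, -6.0]
opening: 0.0241
grip_force: 59.7
t: 51.13
tool_pos: [0.6012, -0.3519, 0.1059]
tool_rot: [3.134, 0.176, 0.006]
contact_force: [0.0, -0.6, 1.3]
opening: 0.0143
grip_force: 0.0
t: 51.38
tool_pos: [0.6056, -0.3509, 0.1025]
tool_rot: [3.136, 0.175, 0.001]
contact_force: [0.2, 0.7, 0.3]
opening: 0.0139
grip_force: 0.0
```

The grip slackened and lost the collar mid-swing. I open, rise and look.

```bash
python3 -m handwheel '[{"tx":0,"ty":0,"tz":0,"roll":0},{"tx":0,"ty":0,"tz":0,"roll":0},{"tx":0,"ty":0,"tz":0,"roll":0},{"tx":0,"ty":0,"tz":0,"roll":0},{"tx":0,"ty":0,"tz":0,"roll":0}]' 58
python3 -m handwheel '[{"tx":0,"ty":0,"tz":-30,"roll":0},{"tx":0,"ty":0,"tz":-40,"roll":0},{"tx":-20,"ty":-30,"tz":-20,"roll":0},{"tx":-20,"ty":-30,"tz":0,"roll":0},{"tx":-20,"ty":-30,"tz":0,"roll":0},{"tx":-20,"ty":-30,"tz":0,"roll":0},{"tx":0,"ty":0,"tz":0,"roll":0},{"tx":0,"ty":0,"tz":0,"roll":0}]'
python3 - <<'E'
from h import *
p=np.array([579.4,-354]);X=np.array([.994,.108]);Y=np.array([-.108,.994]);ims=[]
for n in('top','side'):
    im,P=snap(n);ims.append(im);P=P*1000;q=P[...,:2]-p;a=q@X;b=q@Y;h=P[...,2]
    if n=='top':chk(im,P/1000)
    k=(abs(a)<85)&(abs(b)<25)&(h>85)&(h<175)
    for lo in range(87,170,9):
        m=k&(h>=lo)&(h<lo+9)
        if m.sum():print(n,lo,m.sum(),'a',np.round([a[m].min(),np.median(a[m]),a[m].max()]),'b',np.round([b[m].min(),np.median(b[m]),b[m].max()]))
c=np.hstack([cv2.resize(ims[0][130:230,330:420],(400,444)),cv2.resize(ims[1][220:330,290:390],(400,444))]);cv2.imwrite('pics/sw.png',c[:,:,::-1])
E
```

```text
t: 51.8
tool_pos: [0.6049, -0.3509, 0.1019]
tool_rot: [3.137, 0.174, 0.0]
contact_force: [0.3, -0.3, 0.0]
opening: 0.0577
grip_force: 0.0
t: 52.47
tool_pos: [0.5111, -0.239, 0.1914]
tool_rot: [-3.136, -0.176, 0.001]
contact_force: [0.9, 0.6, 1.6]
opening: 0.0578
grip_force: 0.0
FR 280 [ 610. -238.  114.] [50. 53.]
FL 275 [ 606. -152.  114.] [49. 50.]
NR 68 [ 543. -235.  114.] [18. 40.]
NL 286 [ 519. -171.  114.] [52. 51.]
side 87 27 a [-16.  -9.  16.] b [-13.  -8.  11.]
side 96 3 a [-19. -17.  -6.] b [-11.  -0.   5.]
side 105 28 a [-21. -16.  -3.] b [-12.  -7.   7.]
side 114 26 a [-20. -17.   4.] b [-13.  -5.  11.]
side 123 64 a [-22. -13.   1.] b [-14.  -3.  13.]
side 132 8 a [-15. -12.  -9.] b [-3. -1.  3.]
side 141 9 a [-19. -15.  -7.] b [-7. -5.  2.]
side 150 35 a [-21. -13.  -3.] b [-7. -1.  7.]
side 159 2 a [-12. -11.  -9.] b [-6. -2.  1.]
```

View pics/sw.png

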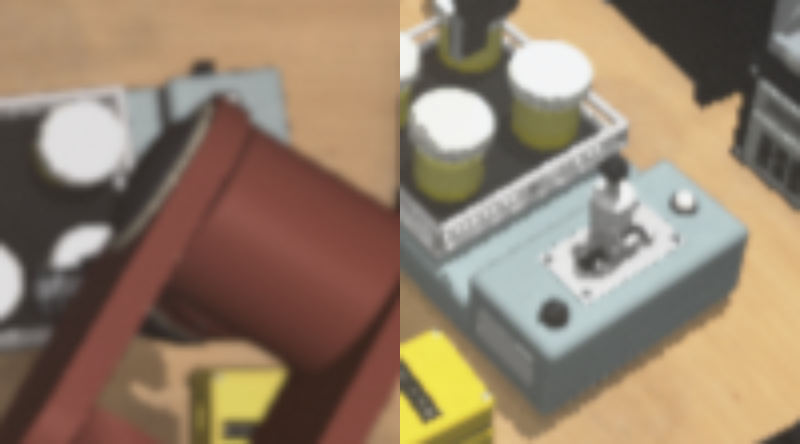

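```bash
python3 -m handwheel '[{"tx":12,"ty":30.4,"tz":0,"roll":0},{"tx":12,"ty":30.4,"tz":0,"roll":0},{"tx":12,"ty":30.4,"tz":0,"roll":0},{"tx":12,"ty":30.4,"tz":0,"roll":0},{"tx":0,"ty":0,"tz":0,"roll":0},{"tx":0,"ty":0,"tz":0,"roll":0}]'
python3 -m handwheel '[{"tx":0,"ty":0,"tz":30,"roll":0},{"tx":0,"ty":0,"tz":30,"roll":0},{"tx":0,"ty":0,"tz":18,"roll":0},{"tx":0,"ty":0,"tz":9,"roll":0},{"tx":0,"ty":0,"tz":0,"roll":0},{"tx":0,"ty":0,"tz":0,"roll":0}]'
python3 -m handwheel '[{"tx":0,"ty":0,"tz":0,"roll":0},{"tx":0,"ty":0,"tz":0,"roll":0},{"tx":0,"ty":0,"tz":0,"roll":0},{"tx":0,"ty":0,"tz":0,"roll":0},{"tx":0,"ty":0,"tz":0,"roll":0},{"tx":0,"ty":0,"tz":0,"roll":0}]' 14 90
```

```text
t: 53.07
tool_pos: [0.5742, -0.3584, 0.1911]
tool_rot: [-3.137, -0.171, 0.001]
contact_force: [-0.3, 0.7, -0.3]
opening: 0.0579
grip_force: 0.0
t: 53.57
tool_pos: [0.5737, -0.3558, 0.1055]
tool_rot: [3.136, 0.175, 0.001]
contact_force: [0.3, 0.1, 1.3]
opening: 0.058
grip_force: 0.0
t: 54.07
tool_pos: [0.5747, -0.3544, 0.108]
tool_rot: [-3.134, -0.175, -0.004]
contact_force: [-2.3, 8.5, 7.3]
opening: 0.0227
grip_force: 87.9
```

```bash
python3 -m handwheel '[{"tx":0,"ty":0,"tz":-2,"roll":0},{"tx":0,"ty":0,"tz":0,"roll":0}]'
python3 -m handwheel '[{"tx":6,"ty":0,"tz":0,"roll":0},{"tx":6,"ty":0,"tz":0.4,"roll":0},{"tx":6,"ty":0,"tz":0.9,"roll":0},{"tx":0,"ty":0,"tz":0,"roll":0}]'
python3 -m handwheel '[{"tx":6,"ty":0,"tz":1.4,"roll":0},{"tx":6,"ty":0,"tz":1.9,"roll":0},{"tx":1,"ty":0,"tz":0.5,"roll":0},{"tx":0,"ty":0,"tz":0,"roll":0},{"tx":0,"ty":0,"tz":0,"roll":0}]'
```

```text
t: 54.23
tool_pos: [0.5742, -0.3544, 0.1081]
tool_rot: [-3.134, -0.175, -0.003]
contact_force: [0.6, 4.9, 2.1]
opening: 0.0226
grip_force: 88.9
t: 54.57
tool_pos: [0.5921, -0.3523, 0.1089]
tool_rot: [-3.133, -0.172, -0.001]
contact_force: [-2.9, 6.8, 8.2]
opening: 0.0226
grip_force: 92.7
t: 54.98
tool_pos: [0.6052, -0.3525, 0.1032]
tool_rot: [3.136, 0.175, 0.004]
contact_force: [2.3, 2.4, 2.8]
opening: 0.0142
grip_force: 1.8
```

```bash
python3 -m handwheel '[{"tx":0,"ty":0,"tz":0,"roll":0},{"tx":0,"ty":0,"tz":0,"roll":0},{"tx":0,"ty":0,"tz":0,"roll":0},{"tx":0,"ty":0,"tz":0,"roll":0},{"tx":0,"ty":0,"tz":0,"roll":0}]' 58
python3 -m handwheel '[{"tx":0,"ty":0,"tz":-30,"roll":0},{"tx":0,"ty":0,"tz":-40,"roll":0},{"tx":-4,"ty":-35,"tz":-10,"roll":0},{"tx":-4,"ty":-35,"tz":0,"roll":0},{"tx":-4,"ty":-35,"tz":0,"roll":0},{"tx":-4,"ty":-35,"tz":0,"roll":0},{"tx":-4,"ty":-35,"tz":0,"roll":0},{"tx":-4,"ty":-35,"tz":0,"roll":0},{"tx":-4,"ty":-35,"tz":0,"roll":0},{"tx":0,"ty":0,"tz":0,"roll":0},{"tx":0,"ty":0,"tz":0,"roll":0}]'
cat > lev.py <<'E'
from h import *
p=np.array([579.4,-354]);X=np.array([.994,.108]);Y=np.array([-.108,.994])
for n in('top','side'):
    im,P=snap(n)
    if n=='top':chk(im,P)
    else:cv2.imwrite('pics/lev.png',cv2.resize(im[220:310,300:390],(600,600),interpolation=cv2.INTER_CUBIC)[:,:,::-1])
    P=P*1000;q=P[...,:2]-p;a=q@X;b=q@Y;h=P[...,2];k=(abs(a)<85)&(abs(b)<22)&(h>85)&(h<175)
    for lo in range(87,170,9):
        m=k&(h>=lo)&(h<lo+9)
        if m.sum():print(n,lo,m.sum(),'a',np.round([a[m].min(),np.median(a[m]),a[m].max()]),'b',np.round([b[m].min(),np.median(b[m]),b[m].max()]))
E
python3 lev.py
```

```text
t: 55.4
tool_pos: [0.6036, -0.3527, 0.1013]
tool_rot: [-3.137, -0.174, 0.001]
contact_force: [-0.6, -0.4, 0.5]
opening: 0.0581
grip_force: 0.0
t: 56.32
tool_pos: [0.5489, -0.1109, 0.1818]
tool_rot: [3.136, 0.178, 0.0]
contact_force: [-0.1, -1.6, 0.4]
opening: 0.0578
grip_force: 0.0
NR 149 [ 524. -254.  114.] [30. 51.]
NL 171 [ 513. -168.  114.] [44. 35.]
top 87 7 a [-9.  0.  6.] b [-8. 12. 14.]
top 96 3 a [-8. -2. 10.] b [ 5. 12. 13.]
top 105 11 a [-9.  0. 11.] b [ 2. 12. 15.]
top 114 16 a [-8. -3. 15.] b [-3. 10. 14.]
top 123 35 a [-8.  2. 15.] b [-8.  5. 14.]
top 141 7 a [-2.  4. 14.] b [-1.  6.  9.]
top 150 29 a [-3.  6. 14.] b [-5.  4. 11.]
top 159 1 a [5. 5. 5.] b [3. 3. 3.]
side 87 38 a [-14.  -3.   8.] b [-13.  -7.  13.]
side 96 6 a [-6. -3.  9.] b [-10.  -6.   2.]
side 105 25 a [-12.  -8.   7.] b [-12.  -5.   7.]
side 114 31 a [-12.  -7.   9.] b [-12.  -7.  11.]
side 123 64 a [-11.  -2.  17.] b [-11.  -2.  11.]
side 132 13 a [-9. -0.  5.] b [-5. -1.  5.]
side 141 7 a [-4. -1.  5.] b [-7. -3.  4.]
side 150 37 a [-5.  0.  9.] b [-8. -1.  6.]
side 159 1 a [5. 5. 5.] b [2. 2. 2.]
```

View pics/lev.png

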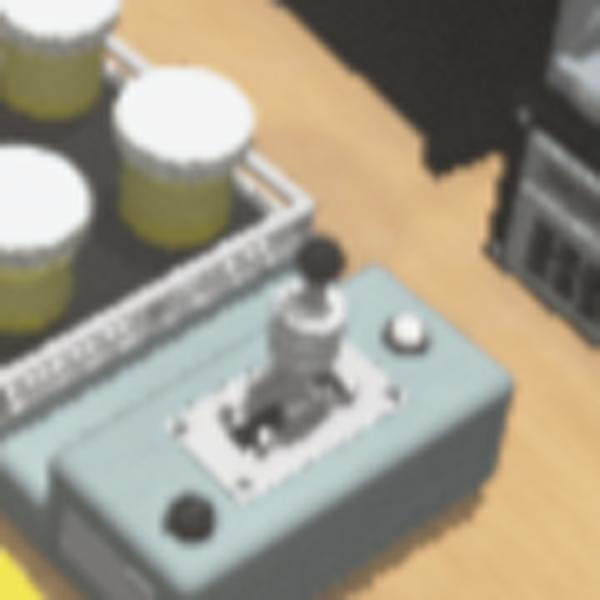

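The lever stands just past upright (ball at (320,258) in the crop), with the pin riding on the plate. I regrip lower and lift fully before swinging.

```bash
python3 -m handwheel '[{"tx":0.8,"ty":34.9,"tz":0,"roll":0},{"tx":0.8,"ty":34.9,"tz":0,"roll":0},{"tx":0.8,"ty":34.9,"tz":0,"roll":0},{"tx":0.8,"ty":34.9,"tz":0,"roll":0},{"tx":0.8,"ty":34.9,"tz":0,"roll":0},{"tx":0.8,"ty":34.9,"tz":0,"roll":0},{"tx":0.8,"ty":34.9,"tz":0,"roll":0},{"tx":0,"ty":0,"tz":0,"roll":0},{"tx":0,"ty":0,"tz":0,"roll":0},{"tx":0,"ty":0,"tz":0,"roll":0}]'
python3 -m handwheel '[{"tx":0,"ty":0,"tz":30,"roll":0},{"tx":0,"ty":0,"tz":30,"roll":0},{"tx":0,"ty":0,"tz":15,"roll":0},{"tx":0,"ty":0,"tz":7,"roll":0},{"tx":0,"ty":0,"tz":0,"roll":0},{"tx":0,"ty":0,"tz":0,"roll":0},{"tx":0,"ty":0,"tz":0,"roll":0}]'
```

```text
t: 57.25
tool_pos: [0.5813, -0.3553, 0.1811]
tool_rot: [-3.136, -0.171, 0.001]
contact_force: [0.2, -0.5, -0.1]
opening: 0.0582
grip_force: 0.0
t: 57.83
tool_pos: [0.583, -0.3549, 0.1021]
tool_rot: [3.134, 0.175, 0.004]
contact_force: [-0.2, 0.1, 0.1]
opening: 0.058
grip_force: 0.0
```

```bash
python3 -m handwheel '[{"tx":0,"ty":-1.5,"tz":1,"roll":0},{"tx":0,"ty":0,"tz":0,"roll":0},{"tx":0,"ty":0,"tz":0,"roll":0},{"tx":0,"ty":0,"tz":0,"roll":0},{"tx":0,"ty":0,"tz":0,"roll":0},{"tx":0,"ty":0,"tz":0,"roll":0},{"tx":0,"ty":0,"tz":0,"roll":0}]' 14 70
python3 -m handwheel '[{"tx":0,"ty":0,"tz":-2,"roll":0},{"tx":0,"ty":0,"tz":-1,"roll":0},{"tx":0,"ty":0,"tz":0,"roll":0},{"tx":0,"ty":0,"tz":0,"roll":0}]'
```

```text
t: 58.42
tool_pos: [0.5824, -0.3532, 0.1002]
tool_rot: [3.136, 0.174, 0.003]
contact_force: [-0.3, 1.0, 5.3]
opening: 0.0237
grip_force: 68.6
t: 58.75
tool_pos: [0.5815, -0.3531, 0.1007]
tool_rot: [3.136, 0.174, -0.0]
contact_force: [3.2, -4.2, -4.6]
opening: 0.024
grip_force: 68.8
```

```bash
python3 -m handwheel '[{"tx":0,"ty":0,"tz":-1.5,"roll":0},{"tx":0,"ty":0,"tz":0,"roll":0},{"tx":0,"ty":0,"tz":0,"roll":0}]'
python3 -m handwheel '[{"tx":3,"ty":0,"tz":0,"roll":0},{"tx":3,"ty":0,"tz":0.2,"roll":0},{"tx":0,"ty":0,"tz":0,"roll":0}]'
```

```text
t: 59.0
tool_pos: [0.5815, -0.3531, 0.1024]
tool_rot: [3.136, 0.174, -0.0]
contact_force: [2.8, -4.1, -5.4]
opening: 0.0239
grip_force: 68.9
t: 59.25
tool_pos: [0.5847, -0.3527, 0.1012]
tool_rot: [-3.137, -0.175, 0.013]
contact_force: [-4.4, -6.6, -4.7]
opening: 0.0242
grip_force: 69.0
```

```bash
python3 -m handwheel '[{"tx":0,"ty":0,"tz":-1.5,"roll":0},{"tx":0,"ty":0,"tz":0,"roll":0},{"tx":0,"ty":0,"tz":0,"roll":0}]'
python3 -m handwheel '[{"tx":3,"ty":0,"tz":0,"roll":0},{"tx":0,"ty":0,"tz":0,"roll":0},{"tx":0,"ty":0,"tz":0,"roll":0}]'
```

```text
t: 59.5
tool_pos: [0.5846, -0.3528, 0.1027]
tool_rot: [-3.136, -0.174, 0.012]
contact_force: [-3.6, -6.0, -4.7]
opening: 0.024
grip_force: 69.0
t: 59.75
tool_pos: [0.5882, -0.3521, 0.1026]
tool_rot: [-3.136, -0.174, 0.01]
contact_force: [-3.4, -6.3, -5.2]
opening: 0.0238
grip_force: 68.9
```

```bash
python3 -m handwheel '[{"tx":2.1,"ty":0,"tz":0.2,"roll":0},{"tx":2.1,"ty":0,"tz":0.3,"roll":0},{"tx":0,"ty":0,"tz":0,"roll":0}]'
python3 -m handwheel '[{"tx":2.1,"ty":0,"tz":0.4,"roll":0},{"tx":2.1,"ty":0,"tz":0.4,"roll":0},{"tx":0,"ty":0,"tz":0,"roll":0}]'
```

```text
t: 60.0
tool_pos: [0.5925, -0.3519, 0.1021]
tool_rot: [-3.136, -0.176, 0.01]
contact_force: [-1.9, -5.4, -6.5]
opening: 0.0238
grip_force: 69.2
t: 60.25
tool_pos: [0.5983, -0.351, 0.1017]
tool_rot: [-3.136, -0.174, 0.003]
contact_force: [2.8, -4.9, -6.2]
opening: 0.024
grip_force: 69.0
```

```bash
python3 -m handwheel '[{"tx":2,"ty":0,"tz":0.5,"roll":0},{"tx":2,"ty":0,"tz":0.6,"roll":0},{"tx":0,"ty":0,"tz":0,"roll":0}]'
python3 -m handwheel '[{"tx":2,"ty":0,"tz":0.6,"roll":0},{"tx":2,"ty":0,"tz":0.7,"roll":0},{"tx":0,"ty":0,"tz":0,"roll":0},{"tx":0,"ty":0,"tz":0,"roll":0}]'
```

```text
t: 60.5
tool_pos: [0.6007, -0.3508, 0.1004]
tool_rot: [-3.136, -0.175, 0.01]
contact_force: [-2.4, -6.0, -4.2]
opening: 0.0242
grip_force: 69.2
t: 60.83
tool_pos: [0.6049, -0.3504, 0.0992]
tool_rot: [-3.136, -0.178, 0.009]
contact_force: [-1.7, -5.2, -5.1]
opening: 0.0237
grip_force: 69.4
```

```bash
python3 -m handwheel '[{"tx":1.5,"ty":0,"tz":0.6,"roll":0},{"tx":0,"ty":0,"tz":0,"roll":0},{"tx":0,"ty":0,"tz":0,"roll":0}]'
python3 -m handwheel '[{"tx":1.5,"ty":0,"tz":0.6,"roll":0},{"tx":0,"ty":0,"tz":0,"roll":0},{"tx":0,"ty":0,"tz":0,"roll":0}]'
```

```text
t: 61.08
tool_pos: [0.6058, -0.3503, 0.0986]
tool_rot: [-3.136, -0.178, 0.011]
contact_force: [-2.7, -6.8, -5.3]
opening: 0.024
grip_force: 69.4
t: 61.33
tool_pos: [0.6077, -0.3502, 0.098]
tool_rot: [-3.136, -0.169, 0.009]
contact_force: [-2.4, -4.4, -4.2]
opening: 0.0241
grip_force: 68.9
```

```bash
sed -i 's/abs(b)<22/abs(b)<12/' lev.py; python3 lev.py | grep side; python3 -m handwheel '[{"tx":1.5,"ty":0,"tz":0.6,"roll":0},{"tx":1.5,"ty":0,"tz":0.6,"roll":0},{"tx":0,"ty":0,"tz":0,"roll":0},{"tx":0,"ty":0,"tz":0,"roll":0}]'; python3 lev.py | grep side
```

```text
side 87 44 a [-14.   6.  15.] b [-12.  -4.  12.]
side 96 10 a [ 8. 10. 19.] b [-10.  -1.   7.]
side 105 31 a [ 6. 10. 19.] b [-11.  -4.  11.]
side 114 30 a [ 7. 11. 34.] b [-11.  -2.   9.]
side 123 43 a [11. 17. 27.] b [-12.   1.  10.]
side 132 15 a [18. 24. 28.] b [-12.  -2.   4.]
side 141 12 a [22. 24. 28.] b [-6.  2.  8.]
side 150 4 a [23. 27. 29.] b [2. 4. 7.]
side 159 3 a [13. 13. 14.] b [-12.  -9.  -8.]
side 168 6 a [12. 18. 20.] b [-12.   2.  12.]
t: 61.77
tool_pos: [0.6117, -0.3497, 0.0972]
tool_rot: [-3.136, -0.169, 0.004]
contact_force: [-0.8, -4.7, -5.7]
opening: 0.0236
grip_force: 69.2
side 87 43 a [-14.   9.  15.] b [-12.  -4.  12.]
side 96 8 a [ 8. 13. 24.] b [-12.  -1.   4.]
side 105 31 a [ 6. 11. 18.] b [-12.  -4.  11.]
side 114 29 a [ 8. 13. 23.] b [-11.  -5.  12.]
side 123 52 a [ 6. 19. 33.] b [-11.  -1.  12.]
side 132 11 a [21. 26. 30.] b [-12.  -2.   4.]
side 141 13 a [23. 26. 29.] b [-5. -1.  7.]
side 150 7 a [23. 28. 34.] b [-1.  2.  7.]
side 168 5 a [16. 16. 25.] b [-12. -11.  11.]
```

View pics/lev.png

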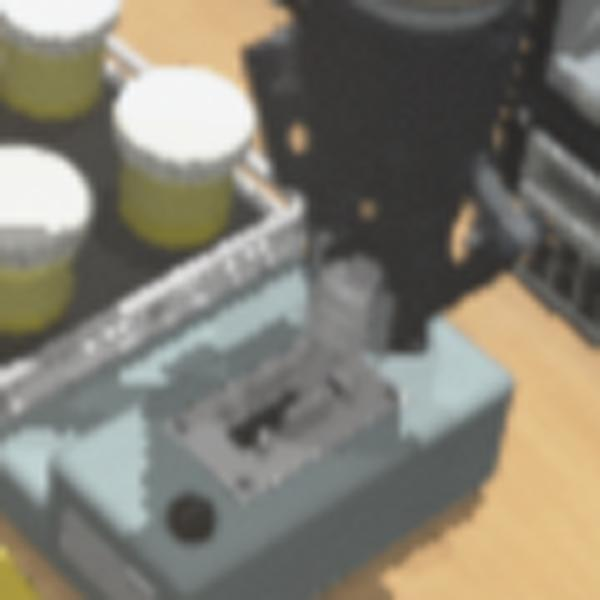

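```bash
python3 -m handwheel '[{"tx":1,"ty":0,"tz":0.3,"roll":0},{"tx":1,"ty":0,"tz":0.4,"roll":0},{"tx":0,"ty":0,"tz":0,"roll":0},{"tx":0,"ty":0,"tz":0,"roll":0}]'; python3 lev.py | grep side | tail -5
python3 -m handwheel '[{"tx":1,"ty":0,"tz":0.3,"roll":0},{"tx":1,"ty":0,"tz":0.4,"roll":0},{"tx":0,"ty":0,"tz":0,"roll":0},{"tx":0,"ty":0,"tz":0,"roll":0}]'; python3 lev.py | grep side|tail -5
```

```text
t: 62.2
tool_pos: [0.62, -0.349, 0.1014]
tool_rot: [3.134, 0.176, 0.02]
contact_force: [12.9, 0.8, 0.3]
opening: 0.014
grip_force: 16.2
side 132 19 a [21. 26. 32.] b [-12.  -3.  11.]
side 141 27 a [22. 26. 41.] b [-9. -1. 11.]
side 150 34 a [23. 30. 49.] b [-12.   1.  12.]
side 159 5 a [25. 32. 39.] b [10. 11. 12.]
side 168 12 a [22. 24. 34.] b [-11.  10.  12.]
t: 62.63
tool_pos: [0.621, -0.3488, 0.101]
tool_rot: [3.134, 0.177, 0.015]
contact_force: [7.0, -1.7, 2.7]
opening: 0.014
grip_force: 12.9
side 132 16 a [23. 27. 32.] b [-12.  -3.   8.]
side 141 30 a [21. 29. 47.] b [-12.   1.  12.]
side 150 32 a [24. 30. 47.] b [-11.   0.  12.]
side 159 6 a [25. 28. 34.] b [-10.  10.  11.]
side 168 10 a [24. 28. 35.] b [-10.  10.  12.]
```

```bash
python3 -m handwheel '[{"tx":0,"ty":0,"tz":0,"roll":0},{"tx":0,"ty":0,"tz":0,"roll":0},{"tx":0,"ty":0,"tz":0,"roll":0},{"tx":0,"ty":0,"tz":0,"roll":0},{"tx":0,"ty":0,"tz":0,"roll":0}]' 58
python3 -m handwheel '[{"tx":0,"ty":0,"tz":-30,"roll":0},{"tx":0,"ty":0,"tz":-40,"roll":0},{"tx":-6,"ty":-35,"tz":-10,"roll":0},{"tx":-6,"ty":-35,"tz":0,"roll":0},{"tx":-6,"ty":-35,"tz":0,"roll":0},{"tx":-6,"ty":-35,"tz":0,"roll":0},{"tx":-6,"ty":-35,"tz":0,"roll":0},{"tx":-6,"ty":-35,"tz":0,"roll":0},{"tx":-6,"ty":-35,"tz":0,"roll":0},{"tx":0,"ty":0,"tz":0,"roll":0},{"tx":0,"ty":0,"tz":0,"roll":0}]'
python3 lev.py
```

```text
t: 63.15
tool_pos: [0.6165, -0.3484, 0.0967]
tool_rot: [-3.136, -0.175, 0.002]
contact_force: [-0.5, 0.3, 0.5]
opening: 0.0578
grip_force: 0.0
t: 64.07
tool_pos: [0.5474, -0.1086, 0.1769]
tool_rot: [3.136, 0.178, -0.001]
contact_force: [0.2, -0.1, -0.3]
opening: 0.0576
grip_force: 0.0
FR 24 [ 624. -249.  114.] [50. 18.]
NR 169 [ 524. -252.  114.] [33. 52.]
NL 152 [ 511. -165.  114.] [41. 31.]
top 87 6 a [-8.  2. 11.] b [-10.  -6.  12.]
top 96 13 a [ 6.  9. 16.] b [-3.  6. 11.]
top 105 20 a [10. 21. 37.] b [-6.  5. 11.]
top 114 35 a [13. 21. 31.] b [-9.  3. 11.]
top 123 6 a [25. 27. 31.] b [2. 5. 6.]
top 132 1 a [43. 43. 43.] b [-3. -3. -3.]
top 141 29 a [26. 33. 43.] b [-6.  4. 11.]
top 150 5 a [28. 36. 39.] b [1. 3. 7.]
side 87 36 a [-15.   0.  13.] b [-12.  -3.  11.]
side 96 29 a [ 4.  8. 20.] b [-11.  -5.  10.]
side 105 41 a [ 4. 11. 30.] b [-12.  -5.  11.]
side 114 52 a [ 7. 17. 32.] b [-10.  -1.  12.]
side 123 14 a [20. 23. 28.] b [-3. -1.  5.]
side 132 10 a [24. 27. 31.] b [-5. -1.  4.]
side 141 22 a [24. 28. 39.] b [-8. -3.  9.]
side 150 19 a [25. 30. 37.] b [-6. -1.  6.]
```

View pics/lev.png

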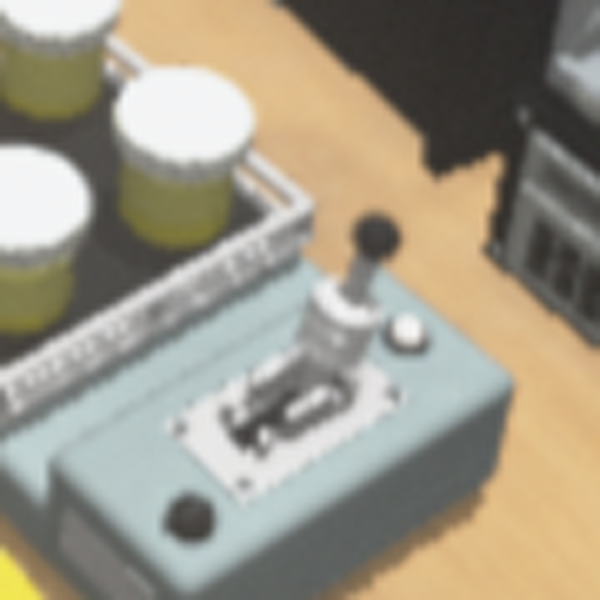

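The lever is far over towards RUN (ball at (376,237)) and the collar looks seated. I check its lift numerically against the OFF picture.

Run:
```python
from h import *
p=np.array([578.9,-353]);X=np.array([.994,.108]);Y=np.array([-.108,.994])
for lab,sg in(('OFF',-1),('RUN',1)):
  for n in('top','side'):
    P=np.load(n+'0.npz')['P'] if lab=='OFF' else snap(n)[1]
    P=P*1000;q=P[...,:2]-p;a=q@X;b=q@Y;h=P[...,2]-40
    th=sg*.349;s=a*np.sin(th)+h*np.cos(th);r=a*np.cos(th)-h*np.sin(th)
    k=(abs(r)<20)&(abs(b)<20)&(s>50)&(s<130)
    col=k&(np.hypot(r,b)>7)&(s<97)
    ball=k&(s>100)
    c=(a[ball],b[ball],h[ball]);A=np.c_[2*np.array(c).T,np.ones(ball.sum())];f=np.linalg.lstsq(A,(np.array(c)**2).sum(0),rcond=None)[0]
    print(lab,n,'s hist',np.histogram(s[col],bins=np.arange(50,100,4))[0],'ball med a %.1f  r %.1f smax %.1f'%(np.median(a[ball]),np.median(r[ball]),s[ball].max()),'sphere',np.round(f[:3],1))
```

```text
OFF top s hist [ 0  3  7  5  6  4 23 16  2  0  0  0] ball med a -36.6  r 2.3 smax 119.2 sphere [-36.8   1.6 104. ]
OFF side s hist [ 2  3  5 11 10  8  9 31 22  0  0  0] ball med a -41.4  r -1.9 smax 122.8 sphere [-39.9  -0.8 106.2]
RUN top s hist [ 0  5  7  6  9  5 15 26  1  0  0  1] ball med a 33.8  r -5.0 smax 116.9 sphere [ 34.6   1.1 103.7]
RUN side s hist [ 3  5 13 17 16 17 16 31  5  3  3  4] ball med a 28.2  r -10.1 smax 118.5 sphere [ 31.2  -0.7 106.3]
```

```bash
python3 -m handwheel '[{"tx":0,"ty":-30,"tz":-20,"roll":0},{"tx":-10,"ty":-35,"tz":0,"roll":0},{"tx":-10,"ty":-35,"tz":0,"roll":0},{"tx":-10,"ty":-35,"tz":0,"roll":0},{"tx":-10,"ty":-35,"tz":0,"roll":0},{"tx":-10,"ty":-35,"tz":0,"roll":0},{"tx":0,"ty":-35,"tz":0,"roll":0},{"tx":0,"ty":0,"tz":0,"roll":0},{"tx":0,"ty":0,"tz":0,"roll":0},{"tx":0,"ty":0,"tz":0,"roll":0}]'
python3 - <<'E'
from h import *
im,P=snap('top');chk(im,P);i2,P2=snap('side');c=np.zeros((600,800,3),'uint8');c[:300]=cv2.resize(im[125:265,105:405],(800,300)) ;c[300:,:600]=cv2.resize(i2[130:330,130:400],(600,300));cv2.imwrite('pics/fin.png',c[:,:,::-1])
E
```

```text
t: 65.1
tool_pos: [0.4723, 0.1221, 0.1971]
tool_rot: [3.136, 0.173, -0.0]
contact_force: [0.8, 0.3, -0.1]
opening: 0.058
grip_force: 0.0
FR 278 [ 610. -238.  114.] [52. 51.]
FL 272 [ 606. -153.  114.] [49. 49.]
NR 284 [ 529. -244.  114.] [51. 52.]
NL 284 [ 519. -171.  114.] [51. 52.]
```

View pics/fin.png

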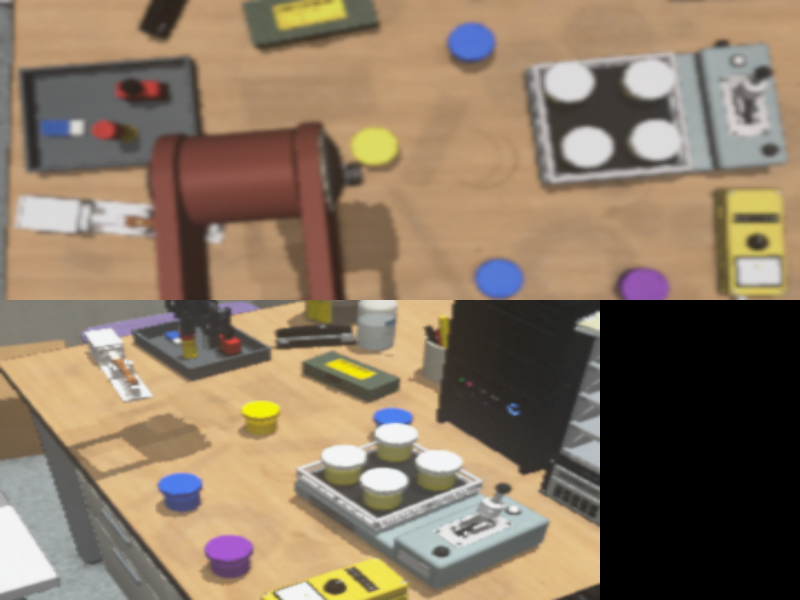

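The final view shows the jars on the deck, the stationery in the tray and the spatula in its holder. The lever is over at RUN (ball at (502,489)) and the gripper is clear of everything. I hand the job in.

```bash
python3 -c "
from station import ctrl
print(ctrl.finish_job())"
```

```text
the job is handed in; nothing more can be done
None
```

I handed the job in with the four jars upright on the deck, the eraser, glue stick and date stamp in the tray, the spatula seated in its holder, and the switch at RUN with its collar down; the collar slipped from the grip three times during the swing, so the RUN position rests on camera measurements (about 0.67 rad against the 0.64 needed), and the hand-in returned no verdict.

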